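# Wind the slide lift level with its shelf

## Task

Pick up the crank handle (the one with the square socket and the long upright grip), fit it fully down on the square shaft on top of the slide lift, and wind it clockwise, seen from above, until the lift's platform is level with the shelf beside it. Leave the crank sitting on the shaft.

Things in the scene. Friction and masses are not known exactly. Their poses are not given: they have to be found in the camera images.
- crank: Loose steel crank, 140 g, flat on the bench; origin: hub's underside centre, z up. Hub 32 mm square, 26 high, with a 15 mm square through hole. Arm 16 wide, 12 high along +x to x=77, flush below. At x=65 a black round grip, diameter 22, upright from z=13 to 74; it spins on its pin, so a gripper can circle without turning. Not the shorter crank (38 mm arm, round hub, ball knob).
- shaft_seat (a point): On the lift's vertical screw axis, at the top of a flange (diameter 76 mm, 120 above the bench) where the crank sits. A 12 mm square shaft rises 16, then tapers 6 to a 7 mm tip; x, y along its sides, z up; any quarter turn fits. Clockwise from above raises the platform 36 mm a turn; starts at its low stop, takes 0.12 N m, stays put, stops 66 mm up. White column, 56 mm square.
- platform_top (a point): Centre of the top face of the lift's platform: aluminium plate 100 x 100 x 8 mm on the column's side away from the robot, its centre 85 mm from the screw axis, with one glass slide in a black holder (7 mm high). It starts 40 mm above the bench and only moves up and down, driven by the screw. z up.
- shelf_top (a point): Centre of the top face of the shelf: aluminium plate 100 x 90 x 8 mm on a post beside the platform (left of it from the robot), 105 mm between centres. Its height is locked for the run, 64 to 94 mm above the bench: the height the platform must reach. z up.
Not all that is in view belongs to the job. What is shaped like the crank but yellow is not meant.

How it is judged:
By the outcome, as a careful person would: the job done as asked, in the order asked, and still so for the second after the job is handed in, with the robot touching nothing.
It also fails if it takes over 54 s, if anything falls off the work surface, if the arm or the gripper's body presses on something with over 40 N, if the wrist force passes 120 N, or if a joint passes its speed limit or range.

## Robot

A 6-joint arm with a two-finger parallel gripper is mounted at the origin on the work surface. World frame = base frame: x ahead of the robot, y to its left, z up, the work surface at z = 0. Lengths are in m, angles in rad, forces in N, time in s.
With the tool pointing down it reaches from about 0.35 to 0.975 m from the base axis. Payload 4.9 kg.
Tool frame: the origin (TCP) lies at the very end of the fingers, on their centre line; the grasp point (between the pads) lies 19 mm behind it (ctrl.grasp_offset is the distance from the TCP to the grasp point, in m); y points along the fingers, z is the direction in which the jaws open and shut, and the axes are right-handed (so a half turn about y gives the same grasp; the last joint's range is limited). The gripper opens to 85 mm and grips with 20 to 120 N. Pads are 22 mm wide; open, the fingers measure 114 mm over their backs; the gripper's body (76 mm by 85 mm) begins 54 mm behind the grasp point. The pads swing forward as they close: fully open they stand 13 mm farther back than shut.
Start: joints at [-1.43, 0.053, 1.613, -0, 1.476, -0.119], TCP at [0.161, -0.604, 0.231] pointing down, gripper open.
Joint ranges: [-3.01, 3.01], [-1.01, 2.22], [0.06, 2.58], [-1.02, 4.17], [0.09, 2.62], [-3.14, 3.14]. Speed limits (rad/s): [2.57, 2.57, 3.14, 3.14, 3.14, 3.14].

## Interface

Orientations are given as a rotation vector (axis times angle).
In Python, from station import ctrl, eyes, finish_job, find_in, regions_of, pinpoint gives the robot as it stands.
- The arm moves only by the tool play_rows, never from a script. Its argument "moves" is a list of rows, each an object of numbers: "x", "y", "z": the shift along the world's x, y, z in cm; "turn": the turn about the world's z in degrees; "jaw": the finger opening in cm, from 0 to 8.54. A call has 1 to 8 rows; each row shifts and turns the commanded pose from where the row before left it; what a row does not reach is not made up. A row lasts 1/12 s, in which the tool goes at most 41.7 mm and 7.16 degrees, less where a joint would pass 70% of its speed; a pose out of reach is approached as far as the arm can. A call is refused whole if a number of a shift passes 4.17 or a number of a turn 7.16, either way. A call with a gripper value outside its range is refused whole. The fingers move at their own pace and stop on an object; "squeeze" is the grip in N (left out, the last holds). Time passes only in rows, so rows that do not move let the fingers close. It gives the time, the measured TCP pose, the force and the opening at its end, in the units of the state.
- ctrl.get_obs(): the state, without advancing time (a new reading comes with each control period).
- eyes.get_image(name): name is "scene" or "top"; returns a dict with "img" (420x560x3 uint8, red, green, blue), "camera_matrix" (3x3 intrinsics, pixels), "cam_to_world" (4x4, takes a point from camera to world coordinates). Camera axes: x right, y up, looking along -z (the intrinsics and any distortion apply to the point x, -y, -z); pixel columns grow to the right and rows downward; lengths in m; the calibration is good to about 2 mm. A picture is of the moment at which its call begins. There is no depth.
- finish_job(): hands the job in, once; it reports no verdict.
Trained networks look in the newest picture that a camera, given by its name, has taken for a name from the list of things; names that differ only in an ending like _2 or _b are one class to them, and where a whole thing is asked for, a point or a joint stands for the part that bears it (a point fixed in the world has none). Each returns a list of dicts, best first, with "score" (0 to 1); they miss things now and then, are a little off and sometimes report something else, mostly with a low value. They report only what shows in the picture. A call takes as long as a camera call. They do not tell look-alikes from the thing itself.
- find_in(camera, query): "point" ([column, row] in pixels, amid what is visible of it).
- regions_of(camera, query): "pixels" (420x560 bool, what is visible of it) and "point" ([column, row] in pixels, amid what is visible of it).
- pinpoint(camera, query): "point" ([column, row] in pixels: a listed point, or the origin of a listed thing).
The state is a dict: "t": time; "q": joint angles; "dq": joint speeds; "effort": joint torques, N m; "tool_pos": TCP position; "tool_rot": TCP orientation; "contact_force": force on the tool from outside, world axes, zero at the start; "wrist_torque": the same for the moment, N m; "opening": finger opening in m.
Only numpy, scipy, OpenCV 4.12 (cv2) and the standard library are available. Lean on these libraries where they do the work, as an engineer would, in place of code of your own. Each camera call takes 0.05 s, during which the arm holds its last target.

## Working session

There is one attempt and no reset: what is moved stays moved. The work goes in short steps, Python scripts to look and compute and a tool call to move; the robot and the scene stay as the last step left them, time stands still between calls to the robot, and variables do not carry over. Pictures are saved under pics/ and viewed, and the job is handed in when it is done.

Besides the shell and the picture viewer there is one more tool, called as a command line: name --argument value ..., lists and objects as JSON in quotes. play_rows: Moves the arm, as the interface text tells. Its arguments: {"type":"object","properties":{"moves":{"type":"array"},"squeeze":{"type":"number"}},"required":["moves"]}

```bash
mkdir -p pics; cat > h.py <<'E'
from station import ctrl, eyes, finish_job, find_in, regions_of, pinpoint
import numpy as np, cv2
def shot(cam,name):
    d=eyes.get_image(cam); cv2.imwrite(f'pics/{name}.png',d['img'][:,:,::-1]); return d
def ray(d,p):
    K=d['camera_matrix'];T=d['cam_to_world']
    v=np.linalg.inv(K)@[p[0],p[1],1.]; v=np.array([v[0],-v[1],-v[2]])
    return T[:3,3],T[:3,:3]@v
def atz(d,p,z):
    o,v=ray(d,p); return o+v*(z-o[2])/v[2]
def proj(d,X):
    T=d['cam_to_world'];c=T[:3,:3].T@(np.array(X)-T[:3,3]); c=np.array([c[0],-c[1],-c[2]]); u=d['camera_matrix']@c; return u[:2]/u[2]
def tri(d1,p1,d2,p2):
    o1,v1=ray(d1,p1);o2,v2=ray(d2,p2);v1/=np.linalg.norm(v1);v2/=np.linalg.norm(v2)
    A=np.stack([v1,-v2],1);s=np.linalg.lstsq(A,o2-o1,rcond=None)[0]
    a=o1+v1*s[0];b=o2+v2*s[1]; return (a+b)/2,np.linalg.norm(a-b)
E
python3 - <<'E'
from h import *
np.set_printoptions(precision=4,suppress=True)
D={c:shot(c,c+'0') for c in('scene','top')}
for c in D:
    print(c,D[c].keys(),D[c]['cam_to_world'],D[c]['camera_matrix'])
    for q in('crank','shaft_seat','platform_top','shelf_top'):
        print(q,[(np.round(r['point'],1),round(r['score'],2)) for r in pinpoint(c,q)])
    print([(np.round(r['point'],1),round(r['score'],2)) for r in find_in(c,'crank')])
print(ctrl.get_obs(), ctrl.grasp_offset)
E
```

```text
scene dict_keys(['img', 'camera_matrix', 'cam_to_world']) [[ 0.0337 -0.8148  0.5788  0.9738]
 [ 0.9994  0.0299 -0.0162 -0.0341]
 [-0.0041  0.579   0.8153  0.7533]
 [ 0.      0.      0.      1.    ]] [[400.5818   0.     280.718 ]
 [  0.     400.5818 218.4301]
 [  0.       0.       1.    ]]
crank [(array([215.6, 250.5]), 0.78), (array([190.6, 191.8]), 0.58)]
shaft_seat [(array([366.2, 230.7]), 0.73)]
platform_top [(array([346.4, 289. ]), 0.82), (array([406.6, 302. ]), 0.26)]
shelf_top [(array([404.4, 301.8]), 0.72)]
[(array([210.4, 255.5]), 0.67), (array([179.5, 181.9]), 0.56)]
top dict_keys(['img', 'camera_matrix', 'cam_to_world']) [[ 0.028   0.986  -0.1642  0.3451]
 [-0.9995  0.0304  0.012  -0.0023]
 [ 0.0168  0.1637  0.9864  1.0373]
 [ 0.      0.      0.      1.    ]] [[483.9851   0.     276.6618]
 [  0.     483.9851 202.7884]
 [  0.       0.       1.    ]]
crank [(array([347.7, 206.2]), 0.81), (array([373.3, 285.2]), 0.73), (array([224. , 141.1]), 0.52)]
shaft_seat [(array([202.1, 171.3]), 0.71)]
platform_top [(array([223.1, 141.5]), 0.83)]
shelf_top [(array([178.3, 118.2]), 0.77), (array([204.4, 171.7]), 0.45)]
[(array([383.7, 291.2]), 0.97), (array([349.6, 194.5]), 0.74)]
{'t': 0.6, 'q': array([-1.43  ,  0.0527,  1.6129,  0.    ,  1.476 , -0.119 ]), 'dq': array([0.0001, 0.0001, 0.0005, 0.0005, 0.0001, 0.0003]), 'effort': array([ -0.0008, -39.3415, -37.023 ,  -0.0002,   0.0006,   0.    ]), 'tool_pos': array([ 0.1606, -0.604 ,  0.2313]), 'tool_rot': array([-0.2721,  2.0829, -2.0828]), 'contact_force': array([0.6461, 0.2216, 0.2458]), 'wrist_torque': array([-0.0126, -0.0271,  0.0624]), 'opening': 0.08554848596824581} 0.0187
```

View pics/scene0.png

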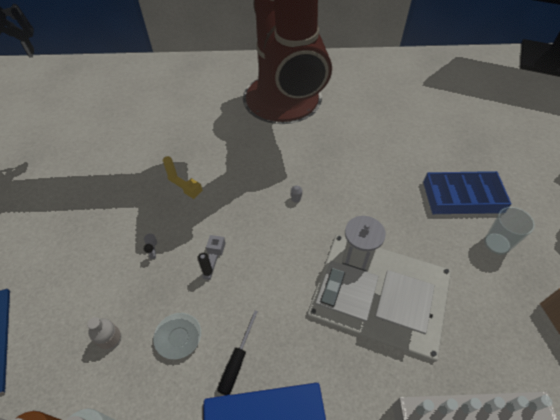

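View pics/top0.png

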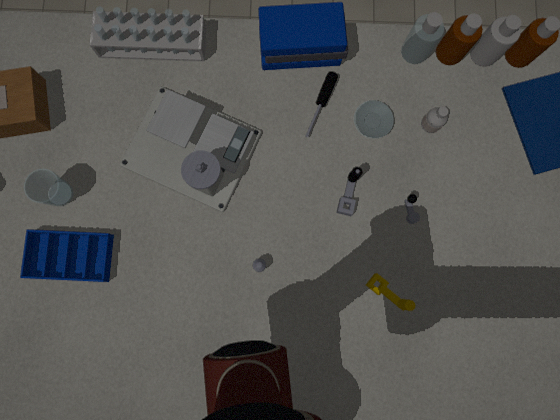

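The scene picture shows the steel crank at (215,245) with its black grip at (205,263). The lift flange is at (365,230), the platform at about (345,292) and the shelf at about (407,300). The yellow look-alike is at (185,180) and the short crank at (150,245). In the top picture the crank hub is at (347,206), its grip at (355,175) and the flange at (201,169).

```bash
python3 - <<'E'
import cv2,numpy as np
t=cv2.imread('pics/top0.png');s=cv2.imread('pics/scene0.png')
def crop(im,x,y,w,h,f,n):
    c=cv2.resize(im[y:y+h,x:x+w],None,fx=f,fy=f,interpolation=cv2.INTER_CUBIC); c=cv2.convertScaleAbs(c,alpha=1.3); return cv2.imwrite(n,c)
def pair(a,b,n):
    r=[cv2.convertScaleAbs(cv2.resize(im[y:y+60,x:x+60],(400,400),interpolation=cv2.INTER_CUBIC),alpha=1.4) for im,x,y in(a,b)]
    cv2.imwrite(n,np.hstack(r))
pair((t,320,160),(s,180,225),'pics/c1.png')
pair((t,170,140),(s,335,205),'pics/c2.png')
E
```

```text
(no output)
```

View pics/c1.png

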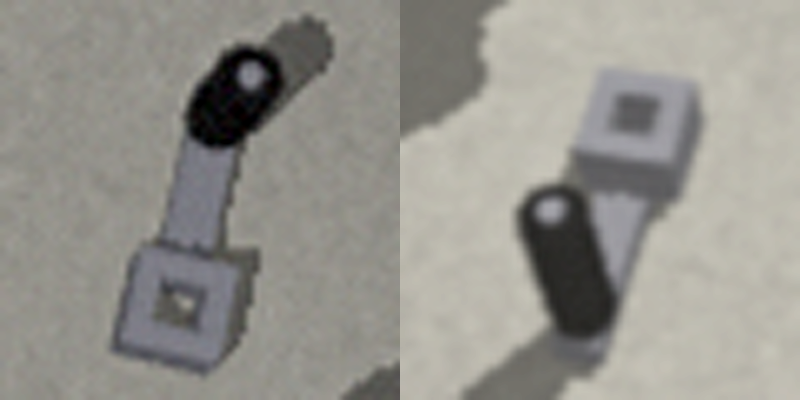

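View pics/c2.png

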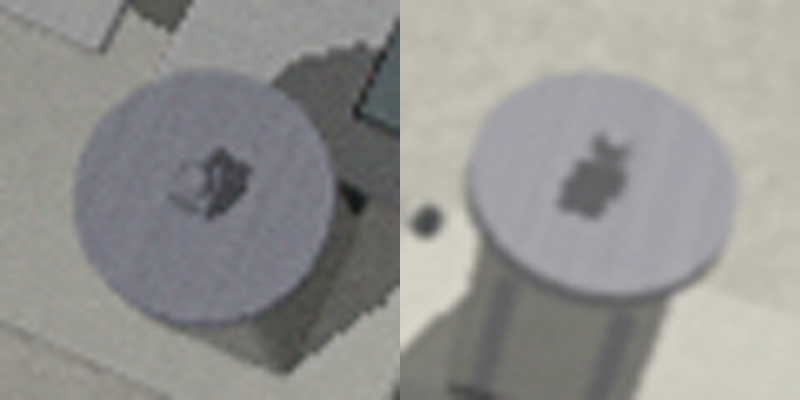

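```bash
python3 - <<'E'
from h import *
from scipy.spatial.transform import Rotation as R
np.set_printoptions(precision=4,suppress=True)
S=shot('scene','scene1');T=shot('top','top1')
pts={'hub':((215.0,241.6),(346.6,205.6),.026),'grip':((202.5,255.9),(357.1,170.6),.074),'flange':((365.0,231.8),(200.2,169.0),.12)}
for k,(s,t,z) in pts.items(): print(k,tri(S,s,T,t),atz(S,s,z)[:2],atz(T,t,z)[:2])
r=R.from_rotvec(ctrl.get_obs()['tool_rot']).as_matrix(); print(r)
# platform / shelf
for q,z in(('platform_top',.04),('shelf_top',.08)):
    a=pinpoint('scene',q)[0]['point'];b=pinpoint('top',q)[0]['point']; print(q,a,b,tri(S,a,T,b))
out=[]
for d in(T,S):
    c=proj(d,[.439,.155,.13]) if 0 else None
import sys
E
python3 - <<'E'
import cv2,numpy as np
t=cv2.imread('pics/top1.png');s=cv2.imread('pics/scene1.png')
r=[cv2.convertScaleAbs(cv2.resize(im[y:y+20,x:x+20],(400,400),interpolation=cv2.INTER_NEAREST),alpha=1.6) for im,x,y in((t,191,158),(s,356,220))]
cv2.imwrite('pics/c3.png',np.hstack(r))
r=[cv2.convertScaleAbs(cv2.resize(im[y:y+130,x:x+150],(400,347),interpolation=cv2.INTER_CUBIC),alpha=1.4) for im,x,y in((t,115,85),(s,305,220))]
cv2.imwrite('pics/c4.png',np.hstack(r))
E
```

```text
hub (array([ 0.5122, -0.1629,  0.0246]), np.float64(0.0007681750446324904)) [ 0.5131 -0.1623] [ 0.512  -0.1631]
grip (array([ 0.5768, -0.1761,  0.076 ]), np.float64(0.0005073994455307464)) [ 0.5757 -0.1762] [ 0.5773 -0.1767]
flange (array([0.56  , 0.137 , 0.1184]), np.float64(0.000405208977082558)) [0.5611 0.1368] [0.5596 0.1366]
[[-0.9664  0.      0.2569]
 [-0.2569 -0.0001 -0.9664]
 [ 0.     -1.      0.0001]]Traceback (most recent call last):
  File "<stdin>", line 10, in <module>
IndexError: list index out of range
```

View pics/c3.png

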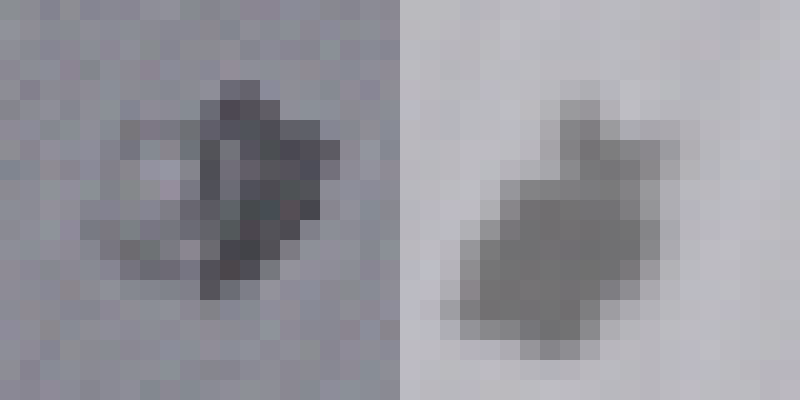

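View pics/c4.png

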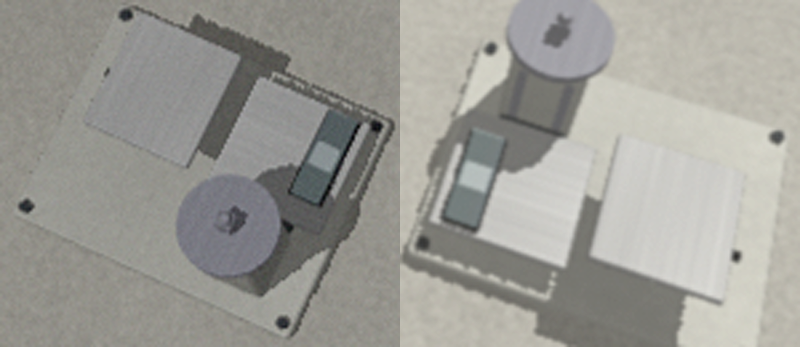

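```bash
python3 - <<'E'
from h import *
np.set_printoptions(precision=4,suppress=True)
S=shot('scene','scene2');T=shot('top','top2')
t=cv2.imread('pics/top2.png');s=cv2.imread('pics/scene2.png')
a=[(128,17),(240,55),(188,166),(85,122)];b=[(322,302),(190,257),(220,133),(345,175)]
f=150/400
P=[]
for p,q in zip(a,b):
    p=(115+p[0]*f-.3,85+p[1]*f-.3);q=(305+q[0]*f-.3,220+q[1]*f-.3)
    x,e=tri(S,q,T,p);P.append(x);print(x,e)
P=np.array(P);print(P.mean(0))
print(np.degrees(np.arctan2(*(P[0]-P[3])[1::-1])),np.degrees(np.arctan2(*(P[1]-P[2])[1::-1])))
for c in('scene','top'):
  for q in ('platform_top','shelf_top','shaft_seat'): print(c,q,[(r['point'],r['score']) for r in pinpoint(c,q)])
# shaft wire overlays
rows=[]
for d,im,x0,y0 in((T,t,186,153),(S,s,351,215)):
  tiles=[]
  for yaw in (None,-23,0,23):
    c=cv2.convertScaleAbs(cv2.resize(im[y0:y0+30,x0:x0+30],(200,200),interpolation=cv2.INTER_NEAREST),alpha=1.6)
    if yaw is not None:
      o=np.array([.560,.137]);cy,sy=np.cos(np.radians(yaw)),np.sin(np.radians(yaw));Rm=np.array([[cy,-sy],[sy,cy]])
      for h,z in((.006,.12),(.006,.136),(.0035,.142)):
        q=[]
        for u in((1,1),(1,-1),(-1,-1),(-1,1)):
          w=o+Rm@(np.array(u)*h);q.append((proj(d,[*w,z])-[x0,y0]+.5)*200/30)
        cv2.polylines(c,[np.int32(q)],True,{.12:(0,0,255),.136:(0,255,0),.142:(255,0,0)}[z],1)
    tiles.append(c)
  rows.append(np.hstack(tiles))
cv2.imwrite('pics/c5.png',np.vstack(rows))
E
```

```text
[0.7389 0.2299 0.0608] 0.007763492152046513
[0.7081 0.1421 0.0696] 0.00026515956129210134
[0.6168 0.1781 0.0709] 0.0016884179782328214
[0.6507 0.2609 0.0667] 0.0017931766586941258
[0.6786 0.2028 0.067 ]
-19.385778814821958 -21.564557922948413
scene platform_top [([347.3, 287.7], 0.65)]
scene shelf_top [([403.8, 301.3], 0.86)]
scene shaft_seat [([365.9, 230.6], 0.88)]
top platform_top [([223.1, 143.0], 0.7)]
top shelf_top [([176.2, 116.9], 0.88)]
top shaft_seat [([201.0, 171.4], 0.66)]
```

View pics/c5.png

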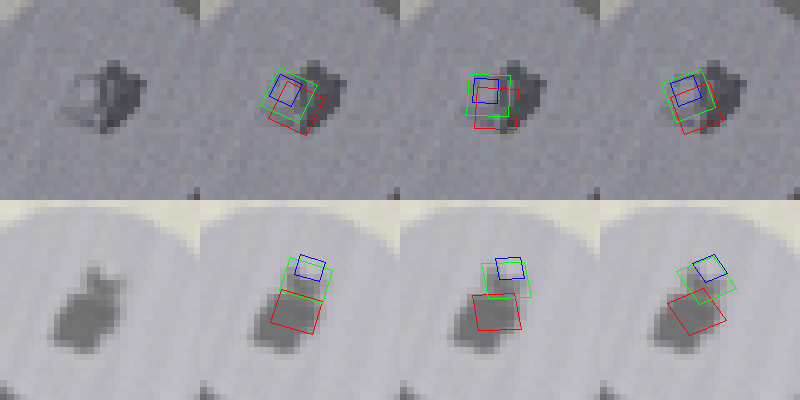

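```bash
python3 - <<'E'
from h import *
T=eyes.get_image('top');S=eyes.get_image('scene')
tiles=[]
for yaw in (None,-21,-40,0,22,45):
  r=[]
  for d,x0,y0 in((T,191,157),(S,356,219)):
    k=266/22
    im=d['img'][y0:y0+22,x0:x0+22,::-1].astype(float); im=np.clip((im-im.min())*255/(im.max()-im.min()),0,255).astype(np.uint8)
    c=cv2.resize(im,(266,266),interpolation=cv2.INTER_CUBIC)
    if yaw is not None:
      o=np.array([.560,.137]);cy,sy=np.cos(np.radians(yaw)),np.sin(np.radians(yaw));Rm=np.array([[cy,-sy],[sy,cy]])
      Q=[]
      for h,z in((.006,.12),(.006,.136),(.0035,.142)):
        Q.append(np.int32([(proj(d,[*(o+Rm@(np.array(u)*h)),z])-[x0,y0]+.5)*k for u in((1,1),(1,-1),(-1,-1),(-1,1))]))
      for q,col in zip(Q,((0,0,255),(0,255,0),(255,0,0))): cv2.polylines(c,[q],True,col,1)
      for i in range(4): cv2.line(c,Q[0][i].tolist(),Q[1][i].tolist(),(0,200,200),1)
    r.append(c)
  tiles.append(r)
g=lambda i:np.hstack([t[i] for t in tiles[:3]]); g2=lambda i:np.hstack([t[i] for t in tiles[3:]])
cv2.imwrite('pics/c6.png',np.vstack([g(0),g2(0)]));cv2.imwrite('pics/c7.png',np.vstack([g(1),g2(1)]))
E
```

```text
(no output)
```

View pics/c6.png

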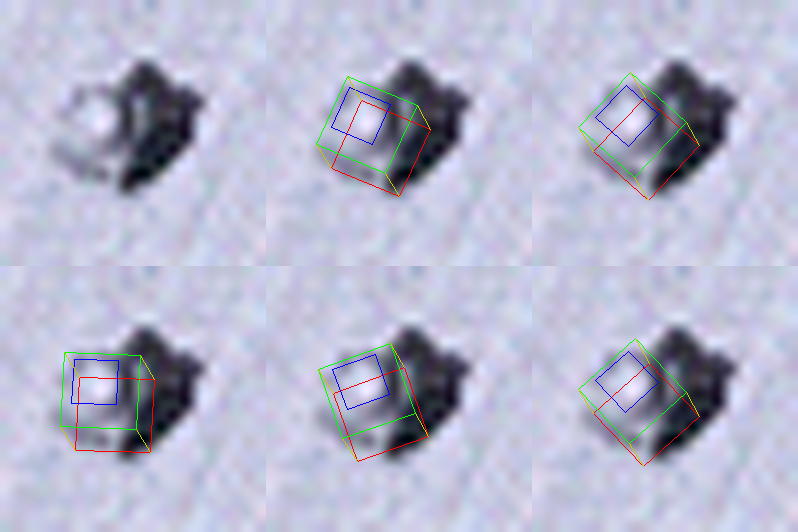

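View pics/c7.png

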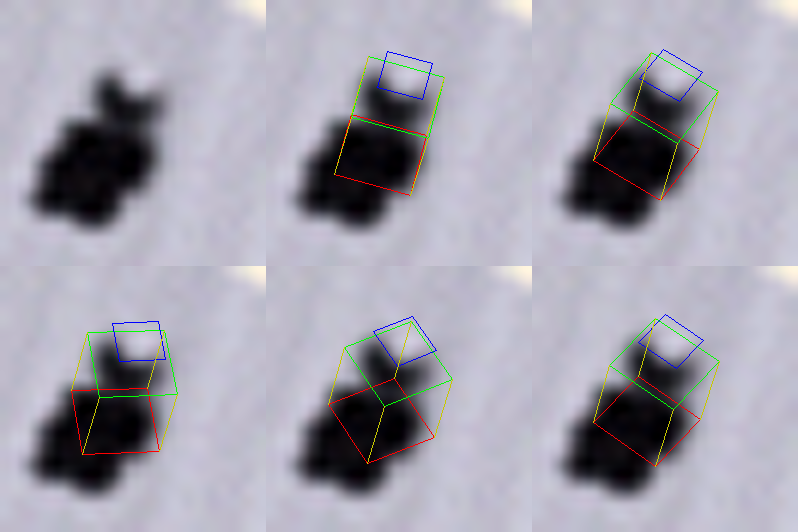

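The wireframe at yaw −21° matches the shaft in both views, in line with the lift. The hub is at (0.512,−0.163) with the crank at yaw −11.5°, and the hub-to-grip distance comes out at 66 mm against the expected 65. Next I move over the hub.

play_rows --moves '[{"x": 2.2,"y": 2.75,"turn": -1.65,"jaw": 7},{"x": 2.2,"y": 2.75,"turn": -1.65},{"x": 2.2,"y": 2.75,"turn": -1.65},{"x": 2.2,"y": 2.75,"turn": -1.65},{"x": 2.2,"y": 2.75,"turn": -1.65},{"x": 2.2,"y": 2.75,"turn": -1.65},{"x": 2.2,"y": 2.75,"turn": -1.65},{"x": 2.2,"y": 2.75,"turn": -1.65}]'

```text
invalid input
```

play_rows --moves '[{"x": 2.2,"y": 2.75,"turn": -1.65},{"x": 2.2,"y": 2.75,"turn": -1.65},{"x": 2.2,"y": 2.75,"turn": -1.65},{"x": 2.2,"y": 2.75,"turn": -1.65},{"x": 2.2,"y": 2.75,"turn": -1.65},{"x": 2.2,"y": 2.75,"turn": -1.65},{"x": 2.2,"y": 2.75,"turn": -1.65},{"x": 2.2,"y": 2.75,"turn": -1.65}]'

```text
invalid input
```

play_rows --moves '[{"z": -2},{"z": -2},{"z": -2},{"z": -2},{"z": -1},{}]'

```text
invalid input
```

```bash
python3 - <<'E'
from h import *
from scipy.spatial.transform import Rotation as R
o=ctrl.get_obs();r=R.from_rotvec(o['tool_rot']).as_matrix();print(o['t'],o['tool_pos'],r,o['q'],o['opening'])
shot('scene','s3')
E
```

```text
1.25 [ 0.16054374 -0.6040113   0.23129063] [[-9.66436417e-01 -2.61105325e-05  2.56905921e-01]
 [-2.56905921e-01  2.94567105e-05 -9.66436416e-01]
 [ 1.76665661e-05 -9.99999999e-01 -3.51759881e-05]] [-1.43000116e+00  5.27303759e-02  1.61289013e+00 -2.18164291e-05
  1.47600498e+00 -1.19022065e-01] 0.0852256608975555
```

View pics/s3.png

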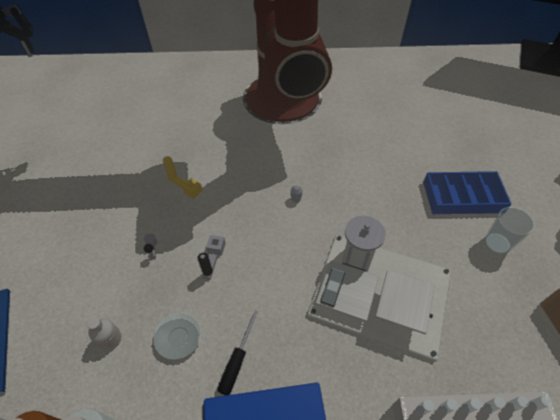

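The picture is unchanged and all three calls were refused. I'll try again with every key in each row.

play_rows --moves '[{"x": 2.2,"y": 2.75,"z": 0,"turn": -1.65,"jaw": 7},{"x": 2.2,"y": 2.75,"z": 0,"turn": -1.65,"jaw": 7}]' --squeeze 50

```text
t: 1.47
tool_pos: [0.2041, -0.5491, 0.231]
tool_rot: [-0.21, 2.118, -2.117]
contact_force: [1.0, -0.2, 0.5]
opening: 0.0701
```

play_rows --moves '[{"x": 2.2,"y": 2.75,"z": 0,"turn": -1.65,"jaw": 7},{"x": 2.2,"y": 2.75,"z": 0,"turn": -1.65,"jaw": 7},{"x": 2.2,"y": 2.75,"z": 0,"turn": -1.65,"jaw": 7},{"x": 2.2,"y": 2.75,"z": 0,"turn": -1.65,"jaw": 7},{"x": 2.2,"y": 2.75,"z": 0,"turn": -1.65,"jaw": 7},{"x": 2.2,"y": 2.75,"z": 0,"turn": -1.65,"jaw": 7},{"x": 2.2,"y": 2.75,"z": 0,"turn": -1.65,"jaw": 7}]'

```text
t: 2.05
tool_pos: [0.3593, -0.3551, 0.2315]
tool_rot: [-0.002, -2.221, 2.222]
contact_force: [0.7, -0.3, -0.7]
opening: 0.0698
```

play_rows --moves '[{"x": 2.2,"y": 2.75,"z": 0,"turn": -1.65,"jaw": 7},{"x": 2.2,"y": 2.75,"z": 0,"turn": -1.65,"jaw": 7},{"x": 2.2,"y": 2.75,"z": 0,"turn": -1.65,"jaw": 7},{"x": 2.2,"y": 2.75,"z": 0,"turn": -1.65,"jaw": 7},{"x": 2.2,"y": 2.75,"z": 0,"turn": -1.65,"jaw": 7},{"x": 2.2,"y": 2.75,"z": 0,"turn": -1.65,"jaw": 7},{"x": 2.2,"y": 2.75,"z": 0,"turn": -1.65,"jaw": 7}]'

```text
t: 2.63
tool_pos: [0.5134, -0.1624, 0.2316]
tool_rot: [-0.215, -2.115, 2.116]
contact_force: [-0.3, -0.9, -0.2]
opening: 0.0701
```

play_rows --moves '[{"x": 0,"y": 0,"z": -2,"turn": 0,"jaw": 7},{"x": 0,"y": 0,"z": -2,"turn": 0,"jaw": 7},{"x": 0,"y": 0,"z": -2,"turn": 0,"jaw": 7},{"x": 0,"y": 0,"z": -2,"turn": 0,"jaw": 7},{"x": 0,"y": 0,"z": -1,"turn": 0,"jaw": 7},{"x": 0,"y": 0,"z": 0,"turn": 0,"jaw": 7}]'

```text
t: 3.13
tool_pos: [0.5108, -0.1631, 0.1382]
tool_rot: [-0.207, -2.115, 2.111]
contact_force: [-0.0, 0.3, 1.1]
opening: 0.0702
```

```bash
python3 - <<'E'
from h import *
from scipy.spatial.transform import Rotation as R
o=ctrl.get_obs();r=R.from_rotvec(o['tool_rot']).as_matrix();print(o['t'],o['tool_pos'],r,o['q'],o['opening'])
print('jaw ang',np.degrees(np.arctan2(r[1,2],r[0,2])))
shot('scene','s4')
E
```

```text
3.1333 [ 0.51075607 -0.16313403  0.13820797] [[-0.97985813 -0.00507372 -0.19963043]
 [ 0.1996201   0.0024715  -0.97987025]
 [ 0.00546497 -0.99998407 -0.00140891]] [-4.48004707e-01 -7.96451568e-02  1.90349005e+00  3.07617428e-05
  1.32339138e+00  1.32376110e+00] 0.07019022255903892
jaw ang -101.51535982782005
```

View pics/s4.png

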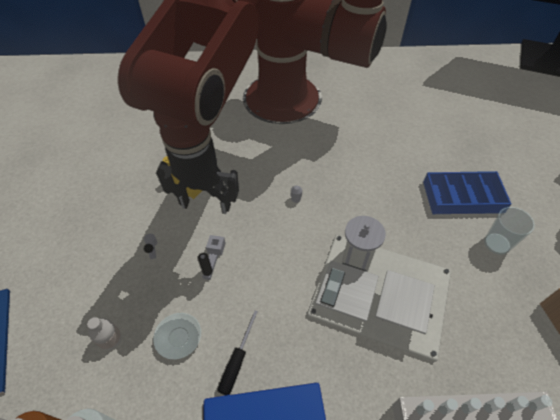

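The gripper stands over the hub at scene (215,240), jaws across the arm. I go down to tip height 6 mm and close.

play_rows --moves '[{"x": 0,"y": 0,"z": -2,"turn": 0,"jaw": 7},{"x": 0,"y": 0,"z": -2,"turn": 0,"jaw": 7},{"x": 0,"y": 0,"z": -2,"turn": 0,"jaw": 7},{"x": 0,"y": 0,"z": -2,"turn": 0,"jaw": 7},{"x": 0,"y": 0,"z": -2,"turn": 0,"jaw": 7},{"x": 0,"y": 0,"z": -2,"turn": 0,"jaw": 7},{"x": 0,"y": 0,"z": -1,"turn": 0,"jaw": 7},{"x": 0,"y": 0,"z": -0.5,"turn": 0,"jaw": 7}]'

```text
t: 3.85
tool_pos: [0.5125, -0.1641, 0.0059]
tool_rot: [-0.213, -2.116, 2.115]
contact_force: [-0.1, 0.2, -0.5]
opening: 0.0697
```

play_rows --moves '[{"x": 0,"y": 0,"z": 0,"turn": 0,"jaw": 7},{"x": 0,"y": 0,"z": 0,"turn": 0,"jaw": 2.5},{"x": 0,"y": 0,"z": 0,"turn": 0,"jaw": 2.5},{"x": 0,"y": 0,"z": 0,"turn": 0,"jaw": 2.5},{"x": 0,"y": 0,"z": 0,"turn": 0,"jaw": 2.5},{"x": 0,"y": 0,"z": 0,"turn": 0,"jaw": 2.5}]' --squeeze 60

```text
t: 4.35
tool_pos: [0.5139, -0.1646, 0.0081]
tool_rot: [-0.216, -2.116, 2.118]
contact_force: [0.1, -0.0, 5.8]
opening: 0.0307
```

```bash
python3 - <<'E'
from h import *
print(ctrl.get_obs())
shot('scene','s5')
im=cv2.imread('pics/s5.png')[130:330,100:300];cv2.imwrite('pics/s5c.png',cv2.resize(im,(600,600)))
E
```

```text
{'t': 4.35, 'q': array([-4.47944333e-01,  1.00863268e-01,  1.96638194e+00,  1.15689326e-04,
        1.07134447e+00,  1.32375259e+00]), 'dq': array([-0.00073875,  0.00119049, -0.00208969, -0.00061014,  0.00211131,
        0.00017727]), 'effort': array([-1.98354889e-01, -3.17640531e+01, -2.77975345e+01, -5.76851971e-02,
       -1.89013942e-01,  1.44564972e-02]), 'tool_pos': array([ 0.51388332, -0.16457893,  0.00808798]), 'tool_rot': array([-0.21646647, -2.11596804,  2.11794057]), 'contact_force': array([ 0.13193635, -0.03320214,  5.78597997]), 'wrist_torque': array([0.12349204, 0.09864396, 0.05521667]), 'opening': 0.03070122305938321}
```

View pics/s5c.png

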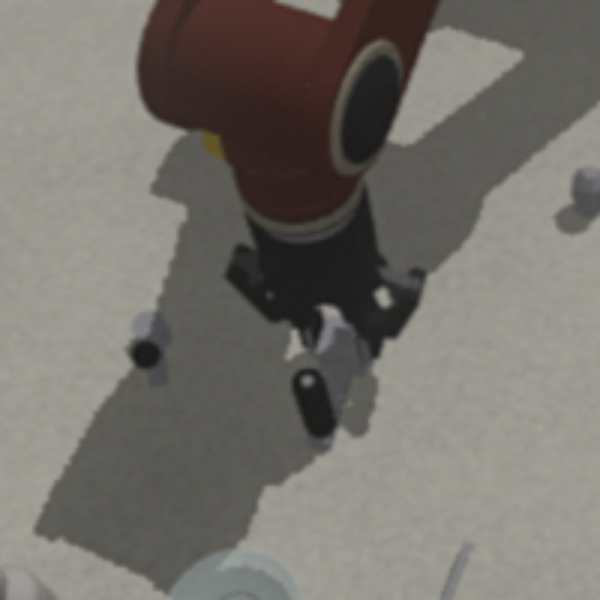

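The fingers closed to 31 mm on the hub at crop (330,345). I lift and check that the crank comes along level.

play_rows --moves '[{"x": 0,"y": 0,"z": 1,"turn": 0,"jaw": 2.5},{"x": 0,"y": 0,"z": 2,"turn": 0,"jaw": 2.5},{"x": 0,"y": 0,"z": 3,"turn": 0,"jaw": 2.5},{"x": 0,"y": 0,"z": 3,"turn": 0,"jaw": 2.5},{"x": 0,"y": 0,"z": 3,"turn": 0,"jaw": 2.5},{"x": 0,"y": 0,"z": 3,"turn": 0,"jaw": 2.5},{"x": 0,"y": 0,"z": 2,"turn": 0,"jaw": 2.5},{"x": 0,"y": 0,"z": 1,"turn": 0,"jaw": 2.5}]'

```text
t: 5.07
tool_pos: [0.5137, -0.1645, 0.1904]
tool_rot: [-0.219, -2.116, 2.12]
contact_force: [-0.6, -0.1, -1.7]
opening: 0.0307
```

```bash
python3 - <<'E'
from h import *
print(ctrl.get_obs())
shot('scene','s6')
im=cv2.imread('pics/s6.png')[130:330,100:300];cv2.imwrite('pics/s6c.png',cv2.resize(im,(600,600)))
E
```

```text
{'t': 5.0667, 'q': array([-4.47941732e-01, -1.27665756e-01,  1.85743970e+00, -7.42621767e-05,
        1.40645599e+00,  1.32376639e+00]), 'dq': array([-2.08893073e-03, -7.30329681e-02, -7.32133079e-02,  6.24793700e-05,
        1.88967218e-01,  1.62848735e-03]), 'effort': array([ 6.30293484e-02, -3.04779875e+01, -3.56453955e+01,  1.49579024e-03,
        5.42728615e-02, -2.81988478e-04]), 'tool_pos': array([ 0.51368603, -0.1645368 ,  0.19038816]), 'tool_rot': array([-0.21880608, -2.1159296 ,  2.11996368]), 'contact_force': array([-0.56007067, -0.07217444, -1.73803848]), 'wrist_torque': array([ 0.0173691 , -0.00883197,  0.02091092]), 'opening': 0.03065964608729636}
```

View pics/s6c.png

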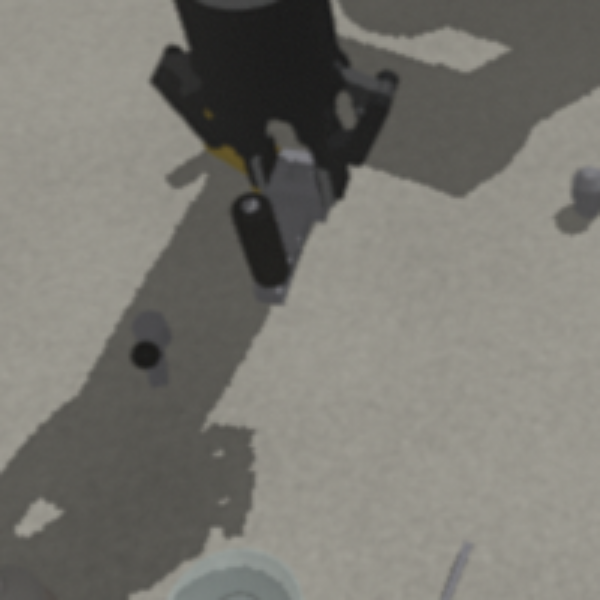

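```bash
python3 - <<'E'
from h import *
np.set_printoptions(precision=4,suppress=True)
T=shot('top','t6');S=shot('scene','s7')
tp=ctrl.get_obs()['tool_pos'];print(tp)
a=np.radians(-11.5)
top=tp+[.065*np.cos(a),.065*np.sin(a),.067]
print(proj(S,top),proj(T,top),atz(S,(183-.3,198-.3),top[2]))
p=proj(T,top).astype(int)
q=proj(S,top).astype(int)
cv2.imwrite('pics/t6c.png',np.hstack([cv2.convertScaleAbs(cv2.resize(cv2.imread(f)[y-40:y+40,x-40:x+40],(400,400),interpolation=cv2.INTER_CUBIC),alpha=1.5) for f,(x,y) in(('pics/t6.png',p),('pics/s7.png',q))]));print(p-40,q-40)
E
```

```text
[ 0.5124 -0.164   0.1863]
[183.5897 199.3597] [376.5136 146.8093] [ 0.5727 -0.1787  0.2533]
[336 106] [143 159]
```

View pics/t6c.png

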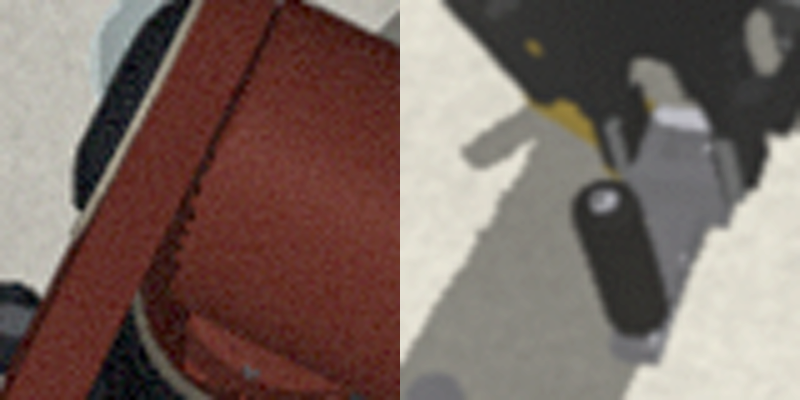

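The crank is held level, with its grip top at scene (183,199). The hub sits about 2 mm short of the TCP along the arm. I carry it over the shaft and turn it −9°.

play_rows --moves '[{"x": 0.4,"y": 1.5,"z": 0,"turn": -0.9,"jaw": 2.5},{"x": 0.5,"y": 3,"z": 0,"turn": -0.9,"jaw": 2.5},{"x": 0.5,"y": 3,"z": 0,"turn": -0.9,"jaw": 2.5},{"x": 0.5,"y": 3,"z": 0,"turn": -0.9,"jaw": 2.5},{"x": 0.5,"y": 3,"z": 0,"turn": -0.9,"jaw": 2.5},{"x": 0.5,"y": 3,"z": 0,"turn": -0.9,"jaw": 2.5},{"x": 0.5,"y": 3,"z": 0,"turn": -0.9,"jaw": 2.5},{"x": 0.5,"y": 3,"z": 0,"turn": -0.9,"jaw": 2.5}]'

```text
t: 5.88
tool_pos: [0.5498, 0.0625, 0.1829]
tool_rot: [-0.332, -2.041, 2.043]
contact_force: [0.5, 0.1, -1.9]
opening: 0.0309
```

play_rows --moves '[{"x": 0.5,"y": 3,"z": 0,"turn": -0.9,"jaw": 2.5},{"x": 0.5,"y": 3,"z": 0,"turn": -0.9,"jaw": 2.5},{"x": 0,"y": 1.5,"z": 0,"turn": 0,"jaw": 2.5},{"x": 0,"y": 0,"z": 0,"turn": 0,"jaw": 2.5},{"x": 0,"y": 0,"z": 0,"turn": 0,"jaw": 2.5}]'

```text
t: 6.3
tool_pos: [0.56, 0.1364, 0.1833]
tool_rot: [-0.36, -2.024, 2.027]
contact_force: [0.6, 0.0, -1.5]
opening: 0.0305
```

```bash
cat > chk.py <<'E'
from h import *
import sys
from scipy.spatial.transform import Rotation as R
np.set_printoptions(precision=4,suppress=True)
n=sys.argv[1];T=shot('top','t'+n);S=shot('scene','s'+n)
o=ctrl.get_obs();r=R.from_rotvec(o['tool_rot']).as_matrix()
print(o['t'],o['tool_pos'],o['contact_force'],o['wrist_torque'],o['opening'],'yaw',np.degrees(np.arctan2(r[1,2],r[0,2]))+90)
P=[.56,.137,.14]
w=int(sys.argv[2]) if len(sys.argv)>2 else 40
out=[]
for k,d in(('t',T),('s',S)):
    x,y=proj(d,P).astype(int); x0,y0=max(x-w,0),max(y-w,0)
    print(k,'origin',x0,y0,'scale',400/(2*w))
    out.append(cv2.convertScaleAbs(cv2.resize(cv2.imread(f'pics/{k}{n}.png')[y0:y0+2*w,x0:x0+2*w],(400,400),interpolation=cv2.INTER_CUBIC),alpha=1.5))
cv2.imwrite(f'pics/c{n}.png',np.hstack(out))
E
python3 chk.py 8
```

```text
6.4 [0.5606 0.1352 0.1844] [-0.3016  0.1777 -2.0052] [-0.0547  0.0197 -0.0045] 0.030979669351399695 yaw -20.538631611392688
t origin 158 126 scale 5.0
s origin 326 185 scale 5.0
```

View pics/c8.png

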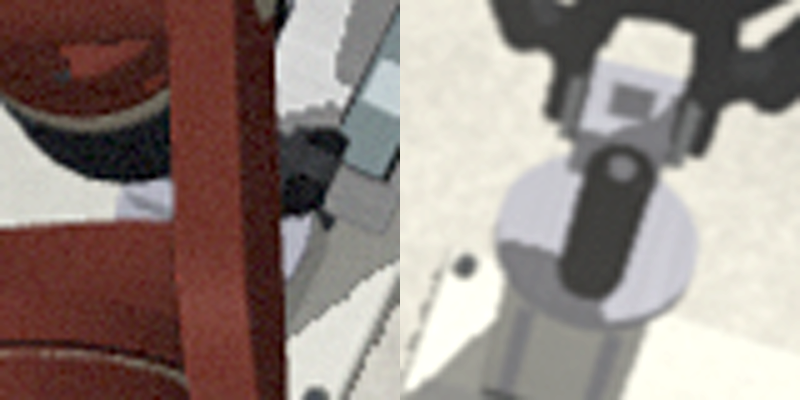

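```bash
python3 - <<'E'
from h import *
S=eyes.get_image('scene');T=0
tp=ctrl.get_obs()['tool_pos'];print(tp)
for z in(.2,.2034,.206): print(atz(S,(371.8,204.8),z))
print(atz(S,((621-400)/5+326-.4,168/5+185-.4),.2034+.048))
print(atz(S,(365.0,231.8),.12))
E
```

```text
[0.56090342 0.13497646 0.18491944]
[0.55785035 0.13570531 0.2       ]
[0.56040669 0.13466184 0.2034    ]
[0.56236154 0.1338639  0.206     ]
[0.62210712 0.11259345 0.2514    ]
[0.56109475 0.13680862 0.12      ]
```

The scene view shows the hub hole at local (632,101), which puts it about 1 mm short in x and 2 mm short in y of the axis. I correct that and lower part of the way.

play_rows --moves '[{"x": 0.1,"y": 0.2,"z": -0.5,"turn": 0,"jaw": 2.5},{"x": 0,"y": 0,"z": -1,"turn": 0,"jaw": 2.5},{"x": 0,"y": 0,"z": -1,"turn": 0,"jaw": 2.5},{"x": 0,"y": 0,"z": -0.6,"turn": 0,"jaw": 2.5},{"x": 0,"y": 0,"z": -0.5,"turn": 0,"jaw": 2.5},{"x": 0,"y": 0,"z": -0.5,"turn": 0,"jaw": 2.5},{"x": 0,"y": 0,"z": 0,"turn": 0,"jaw": 2.5}]'

```text
t: 7.03
tool_pos: [0.5617, 0.1378, 0.1436]
tool_rot: [-0.364, -2.025, 2.026]
contact_force: [-0.0, 0.8, -2.0]
opening: 0.0305
```

```bash
python3 chk.py 9
```

```text
7.1333 [0.5625 0.138  0.1451] [ 0.6013  0.3536 -1.5651] [-0.0262  0.0059  0.0219] 0.03058019589510372 yaw -20.516117321097383
t origin 158 126 scale 5.0
s origin 326 185 scale 5.0
```

View pics/c9.png

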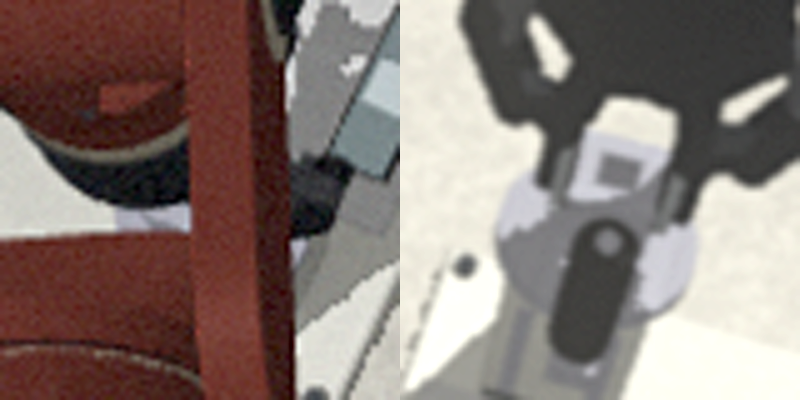

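```bash
python3 - <<'E'
from h import *
S=eyes.get_image('scene')
print(ctrl.get_obs()['tool_pos'],atz(S,(369.4,218.6),.164))
E
```

```text
[0.56279381 0.13802045 0.14561663] [0.56170746 0.13727587 0.164     ]
```

play_rows --moves '[{"x": 0,"y": 0,"z": -0.4,"turn": 0,"jaw": 2.5},{"x": 0,"y": 0,"z": -0.3,"turn": 0,"jaw": 2.5},{"x": 0,"y": 0,"z": 0,"turn": 0,"jaw": 2.5}]'

```text
t: 7.43
tool_pos: [0.5627, 0.1379, 0.1395]
tool_rot: [-0.367, -2.026, 2.027]
contact_force: [-2.9, -0.2, 0.2]
opening: 0.0309
```

play_rows --moves '[{"x": -0.1,"y": 0,"z": -0.3,"turn": 0,"jaw": 2.5},{"x": 0,"y": 0,"z": -0.3,"turn": 0,"jaw": 2.5},{"x": 0,"y": 0,"z": 0,"turn": 0,"jaw": 2.5}]'

```text
t: 7.68
tool_pos: [0.561, 0.138, 0.131]
tool_rot: [-0.365, -2.026, 2.026]
contact_force: [-0.3, 0.5, -2.5]
opening: 0.0307
```

play_rows --moves '[{"x": 0,"y": 0,"z": -0.2,"turn": 0,"jaw": 2.5},{"x": 0,"y": 0,"z": -0.2,"turn": 0,"jaw": 2.5},{"x": 0,"y": 0,"z": -0.1,"turn": 0,"jaw": 2.5},{"x": 0,"y": 0,"z": 0,"turn": 0,"jaw": 2.5}]'

```text
t: 8.02
tool_pos: [0.5617, 0.1381, 0.1282]
tool_rot: [-0.367, -2.027, 2.026]
contact_force: [-2.9, -0.3, 4.3]
opening: 0.0307
```

```bash
python3 chk.py 10
```

```text
8.1167 [0.5617 0.1381 0.1281] [-3.3336 -0.0338  4.8045] [-0.0732  0.5595 -0.044 ] 0.030655266345303335 yaw -20.510869862856566
t origin 158 126 scale 5.0
s origin 326 185 scale 5.0
```

View pics/c10.png

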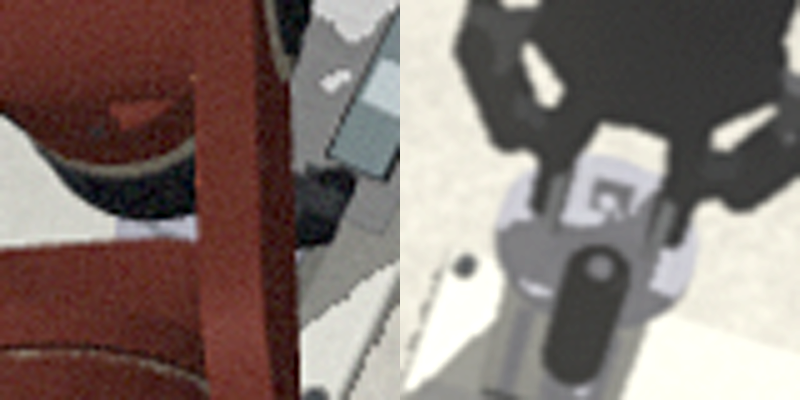

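The shaft tip shows inside the socket at scene-local (610,205). Contact came at TCP z 0.128, which is the pick-up height plus 120 mm, so the crank is seated. I release and lift.

play_rows --moves '[{"x": 0,"y": 0,"z": 0,"turn": 0,"jaw": 3.5},{"x": 0,"y": 0,"z": 0,"turn": 0,"jaw": 4.5},{"x": 0,"y": 0,"z": 0,"turn": 0,"jaw": 6.5},{"x": 0,"y": 0,"z": 0,"turn": 0,"jaw": 6.5},{"x": 0,"y": 0,"z": 1,"turn": 0,"jaw": 6.5},{"x": 0,"y": 0,"z": 2,"turn": 0,"jaw": 6.5},{"x": 0,"y": 0,"z": 3,"turn": 0,"jaw": 6.5},{"x": 0,"y": 0,"z": 3,"turn": 0,"jaw": 6.5}]'

```text
t: 8.78
tool_pos: [0.5609, 0.1379, 0.2179]
tool_rot: [-0.365, -2.025, 2.026]
contact_force: [-0.1, -0.1, 0.6]
opening: 0.065
```

play_rows --moves '[{"x": 0,"y": 0,"z": 2,"turn": 0,"jaw": 6.5},{"x": 0,"y": 0,"z": 0,"turn": 0,"jaw": 6.5}]'

```text
t: 8.95
tool_pos: [0.5646, 0.1384, 0.2448]
tool_rot: [-0.379, -2.034, 2.027]
contact_force: [1.1, -0.7, 0.4]
opening: 0.0649
```

```bash
python3 chk.py 11
```

```text
9.05 [0.5622 0.1381 0.239 ] [ 0.4809  0.2959 -0.2246] [-0.0121  0.0589 -0.0602] 0.06469368567082812 yaw -20.51446126379669
t origin 158 126 scale 5.0
s origin 326 185 scale 5.0
```

View pics/c11.png

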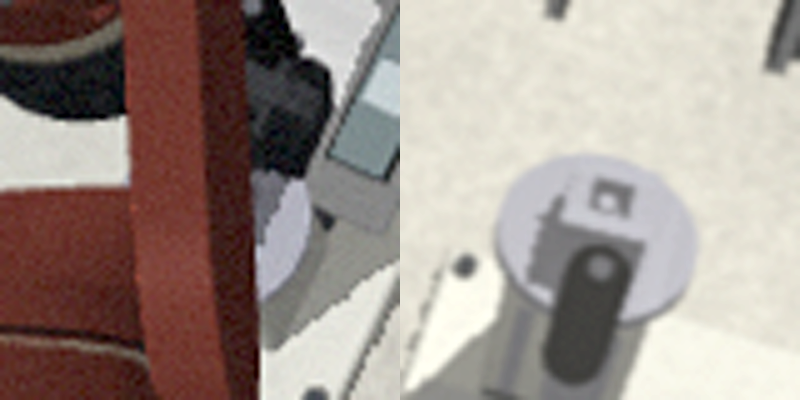

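```bash
python3 - <<'E'
from h import *
S=eyes.get_image('scene');o=ctrl.get_obs()
g=atz(S,(365.6,238.0),.194);print(g,o['tool_pos'],g-o['tool_pos'])
a=np.radians(-20.5);print(np.array([.5605,.137])+.065*np.array([np.cos(a),np.sin(a)]), g[:2]-[.5611,.1368], proj(S,[.5605,.137,.142]))
E
```

```text
[0.62158155 0.11592024 0.194     ] [0.56135461 0.13794967 0.23708423] [ 0.06022695 -0.02202943 -0.04308423]
[0.62138369 0.11423652] [ 0.06048155 -0.02087976] [367.04605163 224.96013564]
```

The crank sits on the shaft with the tip in the socket. The grip is at (0.621,0.115). I move above it, go down and grip.

play_rows --moves '[{"x": 2,"y": -0.75,"z": 0,"turn": 0,"jaw": 5},{"x": 2,"y": -0.75,"z": 0,"turn": 0,"jaw": 5},{"x": 2,"y": -0.75,"z": 0,"turn": 0,"jaw": 5},{"x": 0,"y": 0,"z": -2,"turn": 0,"jaw": 5},{"x": 0,"y": 0,"z": -2,"turn": 0,"jaw": 5},{"x": 0,"y": 0,"z": -2,"turn": 0,"jaw": 5},{"x": 0,"y": 0,"z": -1.5,"turn": 0,"jaw": 5},{"x": 0,"y": 0,"z": -0.9,"turn": 0,"jaw": 5}]'

```text
t: 9.77
tool_pos: [0.6193, 0.1153, 0.1487]
tool_rot: [-0.36, -2.022, 2.025]
contact_force: [0.4, 0.1, 0.3]
opening: 0.0502
```

play_rows --moves '[{"x": 0,"y": 0,"z": 0,"turn": 0,"jaw": 5},{"x": 0,"y": 0,"z": 0,"turn": 0,"jaw": 3.5},{"x": 0,"y": 0,"z": 0,"turn": 0,"jaw": 1.5},{"x": 0,"y": 0,"z": 0,"turn": 0,"jaw": 1.5},{"x": 0,"y": 0,"z": 0,"turn": 0,"jaw": 1.5}]' --squeeze 25

```text
t: 10.18
tool_pos: [0.6225, 0.1156, 0.155]
tool_rot: [-0.37, -2.028, 2.027]
contact_force: [0.5, 0.1, 1.0]
opening: 0.021
```

```bash
python3 chk.py 12
```

```text
10.2833 [0.6225 0.1156 0.1549] [-0.4271  0.0473  2.1053] [ 0.0701 -0.0511 -0.066 ] 0.021078003280953245 yaw -20.513324994295346
t origin 158 126 scale 5.0
s origin 326 185 scale 5.0
```

View pics/c12.png

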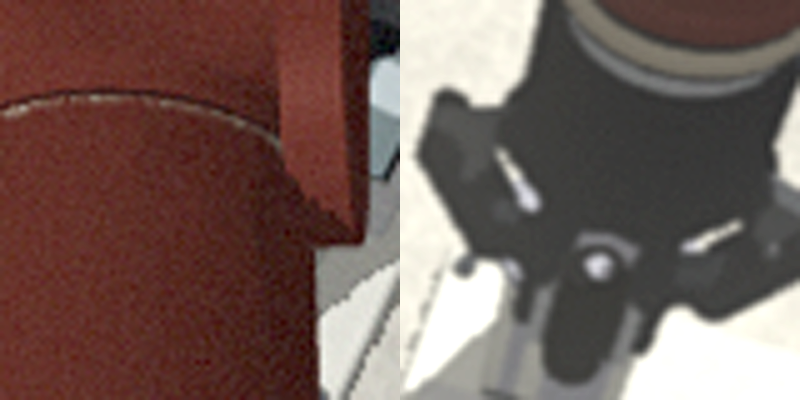

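The fingers are on the grip at 21 mm. Now the circle steps, clockwise at 10° a row on a 65 mm radius.

```bash
python3 -c "
import numpy as np
p=lambda t:np.round(6.5*np.array([np.cos(np.radians(t)),np.sin(np.radians(t))]),2)
for i in range(40):
  t=-20.5-10*i; d=p(t-10)-p(t); print(i,d.round(2).tolist(), end='; ')
  if i%8==7: print()
"
```

```text
0 [-0.49, -1.02]; 1 [-0.66, -0.92]; 2 [-0.81, -0.8]; 3 [-0.93, -0.64]; 4 [-1.03, -0.47]; 5 [-1.1, -0.28]; 6 [-1.13, -0.09]; 7 [-1.12, 0.11]; 
8 [-1.1, 0.3]; 9 [-1.02, 0.49]; 10 [-0.92, 0.66]; 11 [-0.8, 0.81]; 12 [-0.64, 0.93]; 13 [-0.47, 1.03]; 14 [-0.28, 1.1]; 15 [-0.09, 1.13]; 
16 [0.11, 1.12]; 17 [0.3, 1.1]; 18 [0.49, 1.02]; 19 [0.66, 0.92]; 20 [0.81, 0.8]; 21 [0.93, 0.64]; 22 [1.03, 0.47]; 23 [1.1, 0.28]; 
24 [1.13, 0.09]; 25 [1.12, -0.11]; 26 [1.1, -0.3]; 27 [1.02, -0.49]; 28 [0.92, -0.66]; 29 [0.8, -0.81]; 30 [0.64, -0.93]; 31 [0.47, -1.03]; 
32 [0.28, -1.1]; 33 [0.09, -1.13]; 34 [-0.11, -1.12]; 35 [-0.3, -1.1]; 36 [-0.49, -1.02]; 37 [-0.66, -0.92]; 38 [-0.81, -0.8]; 39 [-0.93, -0.64];
```

play_rows --moves '[{"x": -0.49,"y": -1.02,"z": 0,"turn": 0,"jaw": 1.5},{"x": -0.66,"y": -0.92,"z": 0,"turn": 0,"jaw": 1.5},{"x": -0.81,"y": -0.8,"z": 0,"turn": 0,"jaw": 1.5},{"x": 0,"y": 0,"z": 0,"turn": 0,"jaw": 1.5}]'

```text
t: 10.62
tool_pos: [0.6012, 0.0862, 0.1547]
tool_rot: [-0.369, -2.025, 2.027]
contact_force: [-0.2, -1.2, 6.1]
opening: 0.0213
```

```bash
python3 chk.py 13 60
```

```text
10.7167 [0.6013 0.0863 0.1546] [-0.183  -2.1302  6.7393] [-0.3031  0.2262 -0.009 ] 0.021780005746171262 yaw -20.582870911694002
t origin 138 106 scale 3.3333333333333335
s origin 306 165 scale 3.3333333333333335
```

View pics/c13.png

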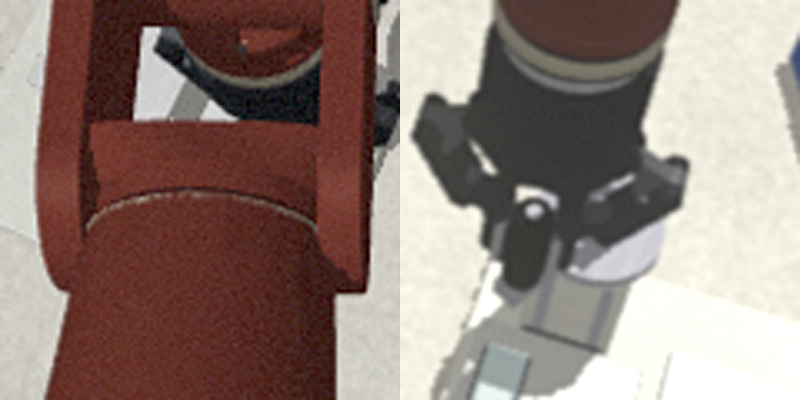

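The crank turned with the grip, which now sits at scene-local (535,215), under small forces. I continue.

play_rows --moves '[{"x": -0.93,"y": -0.64,"z": 0,"turn": 0,"jaw": 1.5},{"x": -1.03,"y": -0.47,"z": 0,"turn": 0,"jaw": 1.5},{"x": -1.1,"y": -0.28,"z": 0,"turn": 0,"jaw": 1.5},{"x": -1.13,"y": -0.09,"z": 0,"turn": 0,"jaw": 1.5},{"x": -1.12,"y": 0.11,"z": 0,"turn": 0,"jaw": 1.5},{"x": -1.1,"y": 0.3,"z": 0,"turn": 0,"jaw": 1.5}]'

```text
t: 11.22
tool_pos: [0.5379, 0.076, 0.1547]
tool_rot: [-0.372, -2.027, 2.027]
contact_force: [3.3, 0.9, 5.0]
opening: 0.0214
```

```bash
python3 chk.py 14 60
```

```text
11.3167 [0.5366 0.0766 0.1546] [-0.9685 -0.687   7.2959] [ 0.0856  0.3387 -0.011 ] 0.021227492457940932 yaw -20.53870208430402
t origin 138 106 scale 3.3333333333333335
s origin 306 165 scale 3.3333333333333335
```

View pics/c14.png

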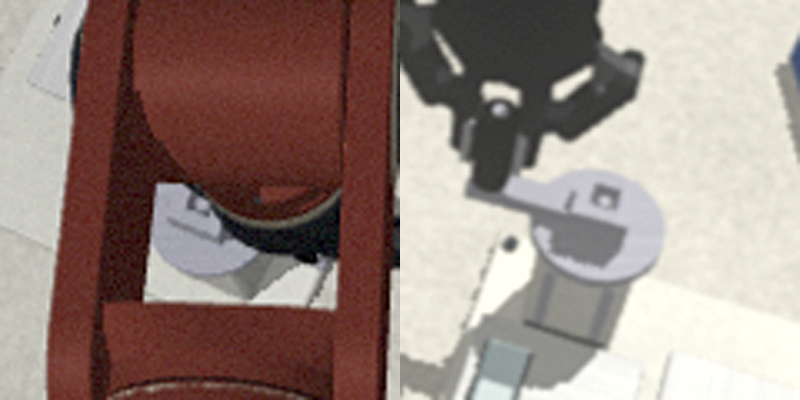

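The crank is still seated and winds well; its grip is at scene-local (500,110). I continue.

play_rows --moves '[{"x": -1.02,"y": 0.49,"z": 0,"turn": 0,"jaw": 1.5},{"x": -0.92,"y": 0.66,"z": 0,"turn": 0,"jaw": 1.5},{"x": -0.8,"y": 0.81,"z": 0,"turn": 0,"jaw": 1.5},{"x": -0.64,"y": 0.93,"z": 0,"turn": 0,"jaw": 1.5},{"x": -0.47,"y": 1.03,"z": 0,"turn": 0,"jaw": 1.5},{"x": -0.28,"y": 1.1,"z": 0,"turn": 0,"jaw": 1.5},{"x": -0.09,"y": 1.13,"z": 0,"turn": 0,"jaw": 1.5},{"x": 0.11,"y": 1.12,"z": 0,"turn": 0,"jaw": 1.5}]'

```text
t: 11.98
tool_pos: [0.4963, 0.1489, 0.1546]
tool_rot: [-0.369, -2.024, 2.029]
contact_force: [0.7, -3.1, 7.2]
opening: 0.0214
```

play_rows --moves '[{"x": 0.3,"y": 1.1,"z": 0,"turn": 0,"jaw": 1.5},{"x": 0.49,"y": 1.02,"z": 0,"turn": 0,"jaw": 1.5},{"x": 0.66,"y": 0.92,"z": 0,"turn": 0,"jaw": 1.5},{"x": 0.81,"y": 0.8,"z": 0,"turn": 0,"jaw": 1.5},{"x": 0,"y": 0,"z": 0,"turn": 0,"jaw": 1.5}]'

```text
t: 12.4
tool_pos: [0.5201, 0.1883, 0.1546]
tool_rot: [-0.368, -2.027, 2.028]
contact_force: [0.7, 0.9, 7.3]
opening: 0.0212
```

```bash
python3 chk.py 15 90
```

```text
12.5 [0.5199 0.1881 0.1546] [0.5129 0.3986 6.871 ] [ 0.0933 -0.3342  0.0109] 0.02139656913323976 yaw -20.510577088112214
t origin 108 76 scale 2.2222222222222223
s origin 276 135 scale 2.2222222222222223
```

View pics/c15.png

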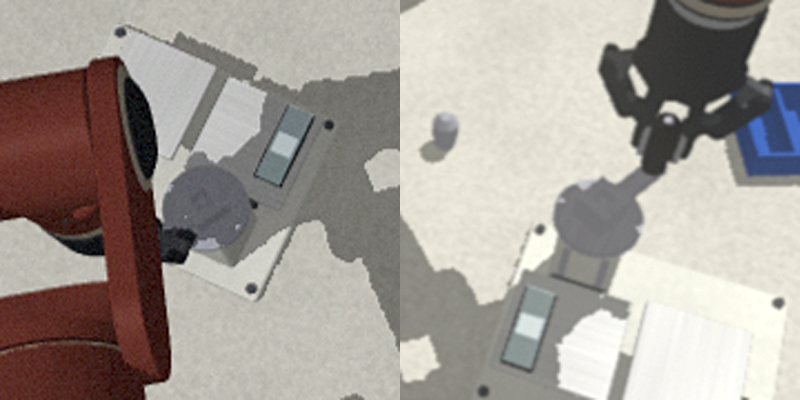

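```bash
cat > ov.py <<'E'
from h import *
import sys
def plates(hp,hs,yaw=-20.5,c=(.5605,.137),lat=(.1,.09)):
    a=np.radians(yaw);u=np.array([np.cos(a),np.sin(a)]);v=np.array([-np.sin(a),np.cos(a)])
    P=np.array(c)+.085*u;Q=P+.105*v
    f=lambda C,h,L,W:[[*(C+s*L/2*u+t*W/2*v),h] for s,t in((1,1),(1,-1),(-1,-1),(-1,1))]
    return f(P,hp,.1,.1),f(Q,hs,.1,.09)
if __name__=='__main__':
    n,hp,hs=sys.argv[1],float(sys.argv[2]),float(sys.argv[3])
    for cam,x0,y0,w,h in(('top',120,80,150,110),('scene',300,260,150,110)):
        d=shot(cam,cam+n);k=800/w
        im=cv2.resize(cv2.imread(f'pics/{cam}{n}.png')[y0:y0+h,x0:x0+w],(800,int(h*k)),interpolation=cv2.INTER_CUBIC)
        im=cv2.convertScaleAbs(im,alpha=1.3)
        for p,col in zip(plates(hp,hs),((0,0,255),(0,160,0))):
            q=np.int32([(proj(d,X)-[x0,y0]+.5)*k for X in p]);cv2.polylines(im,[q],True,col,1)
        cv2.imwrite(f'pics/ov_{cam}{n}.png',im)
E
python3 ov.py 16 .061 .070
```

```text
(no output)
```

View pics/ov_top16.png

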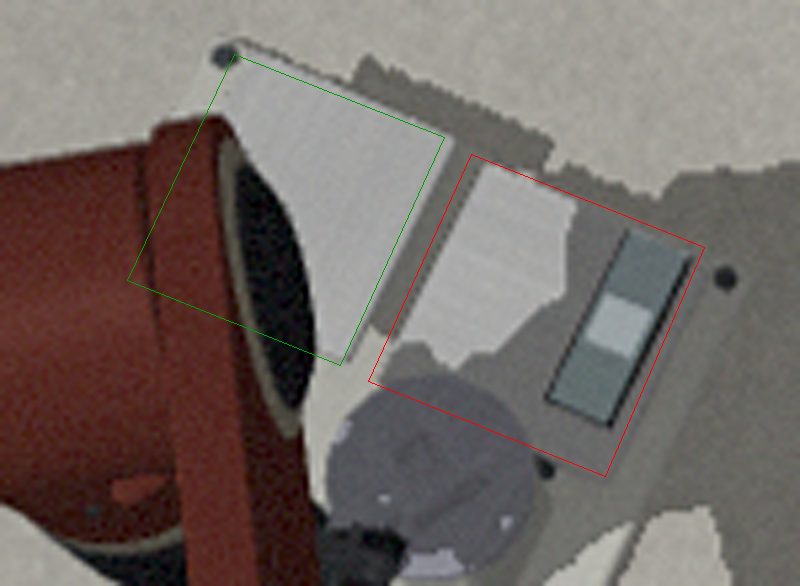

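View pics/ov_scene16.png

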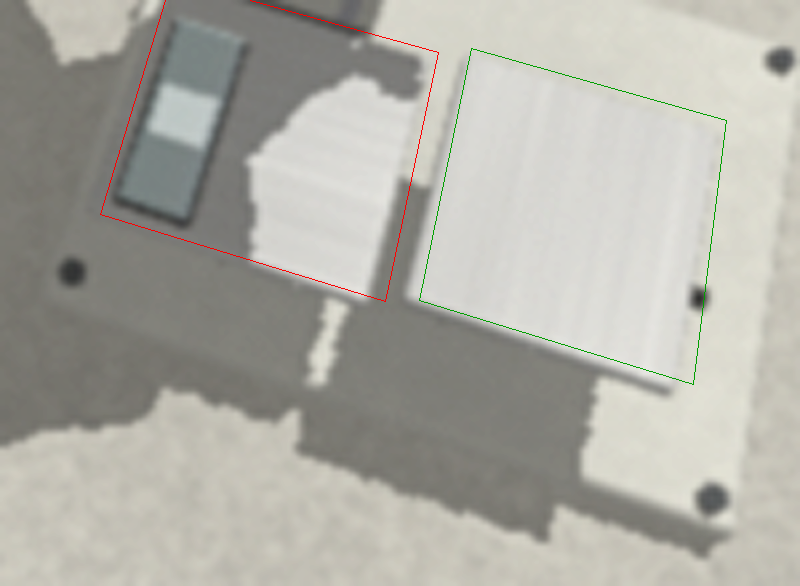

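Both views show the platform still lower than the shelf. The arm's shadow disturbs this picture, so I fit the plate edges in the unobstructed first pictures, where the platform is known to be at 40 mm.

```bash
python3 - <<'E'
from ov import *
for cam,x0,y0,w,h in(('top',120,80,150,110),('scene',300,260,150,110)):
    im0=cv2.imread(f'pics/{cam}2.png');d=eyes.get_image(cam);k=800/w
    im=cv2.convertScaleAbs(cv2.resize(im0[y0:y0+h,x0:x0+w],(800,int(h*k)),interpolation=cv2.INTER_CUBIC),alpha=1.3)
    for p,col in zip(plates(.04,.070,-21.5,(.5605,.135)),((0,0,255),(0,160,0))):
        q=np.int32([(proj(d,X)-[x0,y0]+.5)*k for X in p]);cv2.polylines(im,[q],True,col,1)
    cv2.imwrite(f'pics/ov_{cam}17.png',im)
E
```

```text
(no output)
```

View pics/ov_top17.png

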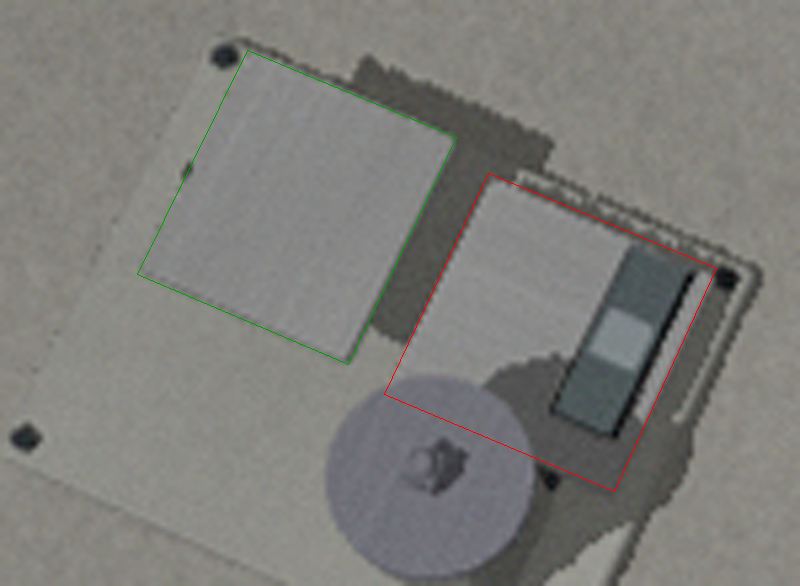

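View pics/ov_scene17.png

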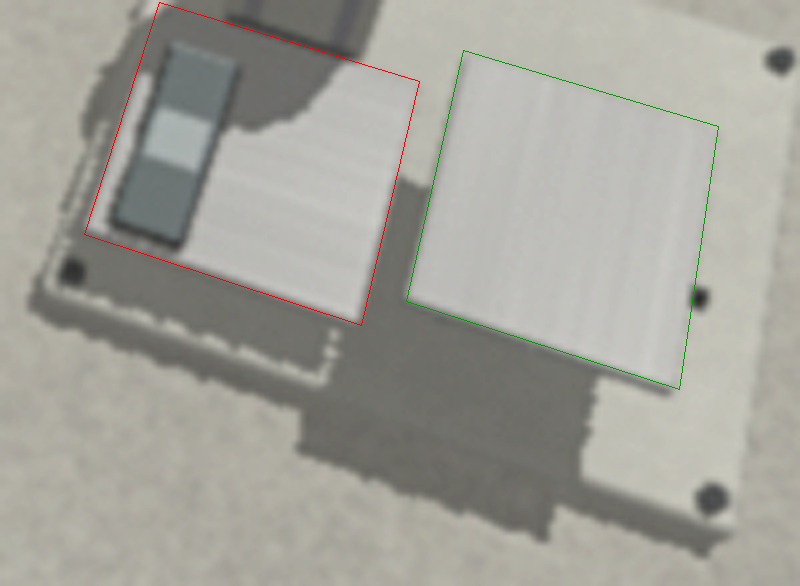

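```bash
cat > fit.py <<'E'
from ov import *
from scipy.optimize import least_squares
from scipy.ndimage import map_coordinates, gaussian_filter
def fit(imgs,cams,hp=None,p0=(-21.5,.5605,.135,.04,.07),skip=(),verbose=1,R=3.):
    # params yaw,cx,cy,hp,hs, du,dv per cam
    G={c:gaussian_filter(imgs[c].astype(float).mean(2),.7) for c in imgs}
    names=list(imgs)
    def outl(p):
        res=[]
        pl=plates(p[3],p[4],p[0],p[1:3])
        for ci,c in enumerate(names):
            sh=p[5+2*ci:7+2*ci]
            for k in(0,1):
                q=[proj(cams[c],X)+sh for X in pl[k]]
                for e in range(4):
                    if (c,k,e) in skip: continue
                    res.append((c,k,e,q[e],q[(e+1)%4]))
        return res
    p=np.array([*p0]+[0.]*2*len(names))
    for it in range(8):
        tg=[]
        for (c,k,e,a,b) in outl(p):
            n=np.array([-(b-a)[1],(b-a)[0]]);n/=np.linalg.norm(n)
            s=np.arange(-R,R+.01,.1)
            for t in np.linspace(.08,.92,30):
                m=a+t*(b-a);pts=m[None]+s[:,None]*n
                pr=map_coordinates(G[c],[pts[:,1],pts[:,0]],order=1)
                g=np.abs(np.gradient(gaussian_filter(pr,4)));i=g[8:-8].argmax()+8
                if g[i]*10>4: tg.append((c,k,e,t,m+s[i]*n,n))
        def f(x):
            o={(c,k,e):(a,b) for c,k,e,a,b in outl(x)}
            r=[]
            for c,k,e,t,m,n in tg:
                a,b=o[(c,k,e)];nn=np.array([-(b-a)[1],(b-a)[0]]);nn/=np.linalg.norm(nn)
                r.append((m-a)@nn)
            r+=list(x[5:]*3)
            if hp is not None: r.append((x[3]-hp)*1e5)
            return np.array(r)
        sol=least_squares(f,p,loss='soft_l1',f_scale=.3,x_scale=[1,.001,.001,.001,.001]+[1]*(2*len(names)));p=sol.x
    if verbose:
        print('yaw %.2f c %.4f %.4f hp %.4f hs %.4f sh'%tuple(p[:5]),p[5:].round(2),len(tg))
        r=f(p)
        for key in sorted({(t[0],t[1],t[2]) for t in tg}):
            rr=[x for x,t in zip(r,tg) if (t[0],t[1],t[2])==key];print(key,len(rr),'med %.2f mad %.2f'%(np.median(rr),np.median(np.abs(rr-np.median(rr)))))
    return p
E
python3 - <<'E'
from fit import *
cams={c:eyes.get_image(c) for c in('top','scene')}
imgs={c:cv2.imread(f'pics/{c}2.png') for c in cams}
sk={('top',0,2),('scene',0,2),('top',0,1),('scene',0,1)}
for R in(2.,3.): fit(imgs,cams,.04,skip=sk,R=R)
for c in cams: fit({c:imgs[c]},cams,.04,skip=sk,verbose=1)
E
```

```text
yaw -22.68 c 0.5595 0.1373 hp 0.0400 hs 0.0724 sh [-0.03  0.3  -0.04  0.12] 255
('scene', 0, 0) 30 med 0.00 mad 0.10
('scene', 0, 3) 25 med 0.40 mad 0.10
('scene', 1, 0) 30 med -0.10 mad 0.10
('scene', 1, 1) 30 med 0.90 mad 0.20
('scene', 1, 3) 5 med 0.60 mad 0.10
('top', 0, 0) 27 med -0.09 mad 0.10
('top', 0, 3) 27 med 0.31 mad 0.10
('top', 1, 0) 30 med 0.21 mad 0.20
('top', 1, 1) 30 med 0.09 mad 0.10
('top', 1, 2) 13 med 0.89 mad 0.10
('top', 1, 3) 8 med -0.84 mad 0.25
yaw -22.63 c 0.5595 0.1371 hp 0.0400 hs 0.0722 sh [-0.01  0.2  -0.02  0.1 ] 259
('scene', 0, 0) 30 med -0.00 mad 0.10
('scene', 0, 3) 25 med 0.39 mad 0.10
('scene', 1, 0) 30 med -0.10 mad 0.10
('scene', 1, 1) 30 med 0.91 mad 0.30
('scene', 1, 3) 6 med 0.79 mad 0.30
('top', 0, 0) 29 med -0.00 mad 0.20
('top', 0, 3) 28 med 0.30 mad 0.10
('top', 1, 0) 30 med 0.20 mad 0.20
('top', 1, 1) 30 med 0.10 mad 0.10
('top', 1, 2) 13 med 0.90 mad 0.10
('top', 1, 3) 8 med -0.85 mad 0.25
yaw -21.51 c 0.5587 0.1347 hp 0.0400 hs 0.0763 sh [0. 0.] 136
('top', 0, 0) 30 med 0.10 mad 0.30
('top', 0, 3) 28 med 0.05 mad 0.20
('top', 1, 0) 30 med 0.10 mad 0.10
('top', 1, 1) 30 med -0.05 mad 0.20
('top', 1, 2) 13 med 1.00 mad 0.30
('top', 1, 3) 5 med -0.50 mad 0.10
yaw -24.00 c 0.5601 0.1396 hp 0.0400 hs 0.0758 sh [-0.02 -0.01] 121
('scene', 0, 0) 30 med 0.00 mad 0.30
('scene', 0, 3) 26 med 0.39 mad 0.22
('scene', 1, 0) 30 med -0.06 mad 0.28
('scene', 1, 1) 30 med 0.34 mad 0.12
('scene', 1, 3) 5 med 1.12 mad 0.10
```

The estimates put the shelf between 70 and 76 mm. The edge snap is biased by the plates' side faces, so I wind to just under 70 mm and compare the two plates directly.

play_rows --moves '[{"x": 0.93,"y": 0.64,"z": 0,"turn": 0,"jaw": 1.5},{"x": 1.03,"y": 0.47,"z": 0,"turn": 0,"jaw": 1.5},{"x": 1.1,"y": 0.28,"z": 0,"turn": 0,"jaw": 1.5},{"x": 1.13,"y": 0.09,"z": 0,"turn": 0,"jaw": 1.5},{"x": 1.12,"y": -0.11,"z": 0,"turn": 0,"jaw": 1.5},{"x": 1.1,"y": -0.3,"z": 0,"turn": 0,"jaw": 1.5},{"x": 1.02,"y": -0.49,"z": 0,"turn": 0,"jaw": 1.5},{"x": 0,"y": 0,"z": 0,"turn": 0,"jaw": 1.5}]'

```text
t: 13.47
tool_pos: [0.5944, 0.1927, 0.1547]
tool_rot: [-0.369, -2.025, 2.027]
contact_force: [1.4, -0.6, 7.4]
opening: 0.0212
```

```bash
python3 ov.py 18 .068 .070; python3 chk.py 18
```

```text
13.6667 [0.594  0.193  0.1547] [ 2.6606 -1.5233  6.2657] [-0.2659 -0.2735  0.0097] 0.02131472184862326 yaw -20.547915334854878
t origin 158 126 scale 5.0
s origin 326 185 scale 5.0
```

View pics/ov_top18.png

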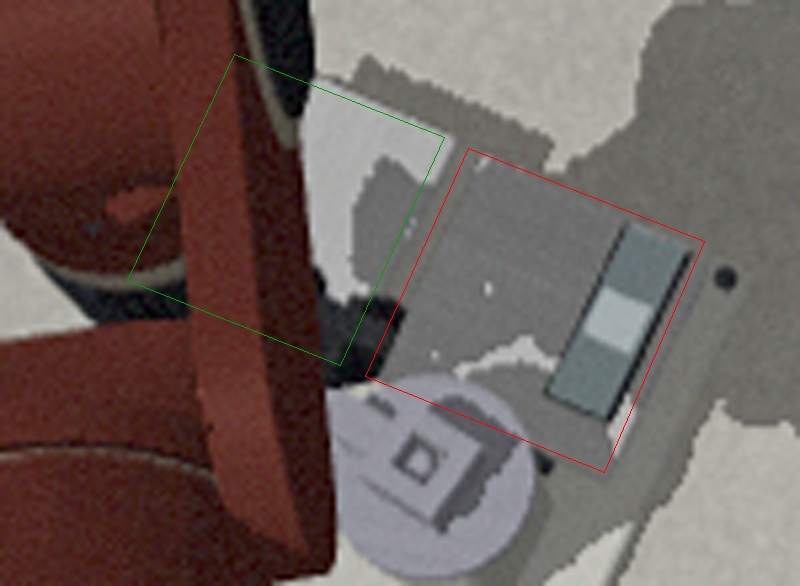

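View pics/ov_scene18.png

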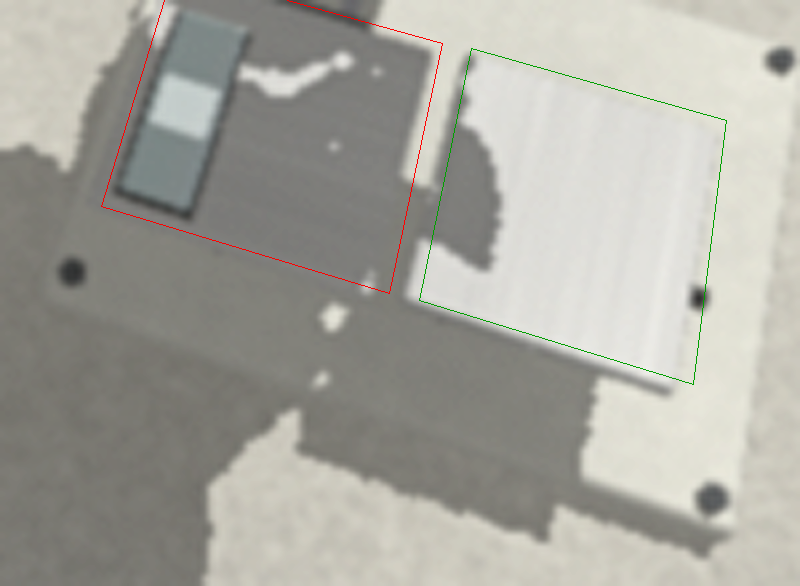

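The arm shadows the plates here, so I release, step aside toward −y and compare in a clear view.

play_rows --moves '[{"x": 0,"y": 0,"z": 0,"turn": 0,"jaw": 3.5},{"x": 0,"y": 0,"z": 0,"turn": 0,"jaw": 5},{"x": 0,"y": 0,"z": 0,"turn": 0,"jaw": 5},{"x": 0,"y": 0,"z": 2,"turn": 0,"jaw": 5},{"x": 0,"y": 0,"z": 3,"turn": 0,"jaw": 5},{"x": 0,"y": 0,"z": 3,"turn": 0,"jaw": 5},{"x": -1,"y": -3,"z": 0,"turn": 0,"jaw": 5},{"x": -1,"y": -3.5,"z": 0,"turn": 0,"jaw": 5}]'

```text
t: 14.33
tool_pos: [0.5741, 0.13, 0.2356]
tool_rot: [-0.367, -2.031, 2.029]
contact_force: [-0.3, -0.9, 0.2]
opening: 0.0499
```

play_rows --moves '[{"x": -1,"y": -4,"z": 0,"turn": 0,"jaw": 5},{"x": -1,"y": -4,"z": 0,"turn": 0,"jaw": 5},{"x": -1,"y": -4,"z": 0,"turn": 0,"jaw": 5},{"x": -1,"y": -4,"z": 0,"turn": 0,"jaw": 5},{"x": -1,"y": -4,"z": 0,"turn": 0,"jaw": 5},{"x": -1,"y": -4,"z": 0,"turn": 0,"jaw": 5},{"x": -1,"y": -3.5,"z": 0,"turn": 0,"jaw": 5},{"x": 0,"y": 0,"z": 0,"turn": 0,"jaw": 5}]'

```text
t: 15.0
tool_pos: [0.5012, -0.1506, 0.2323]
tool_rot: [-0.371, -2.019, 2.024]
contact_force: [0.1, -0.1, -0.6]
opening: 0.0499
```

```bash
python3 ov.py 19 .068 .070; python3 chk.py 19; python3 - <<'E'
from h import *
for c in('top','scene'):
    for q in('platform_top','shelf_top'): print(c,q,[(r['point'],round(r['score'],2)) for r in pinpoint(c,q)])
E
```

```text
15.2 [ 0.5034 -0.1448  0.2327] [ 1.4213 -0.3936 -0.4441] [ 0.0524 -0.0104 -0.0359] 0.05007653097427965 yaw -20.482781161217574
t origin 158 126 scale 5.0
s origin 326 185 scale 5.0
top platform_top [([222.1, 135.3], 0.98), ([176.2, 119.9], 0.41)]
top shelf_top [([176.7, 117.1], 0.73)]
scene platform_top [([349.2, 281.8], 0.84)]
scene shelf_top [([406.2, 299.8], 0.77)]
```

View pics/ov_top19.png

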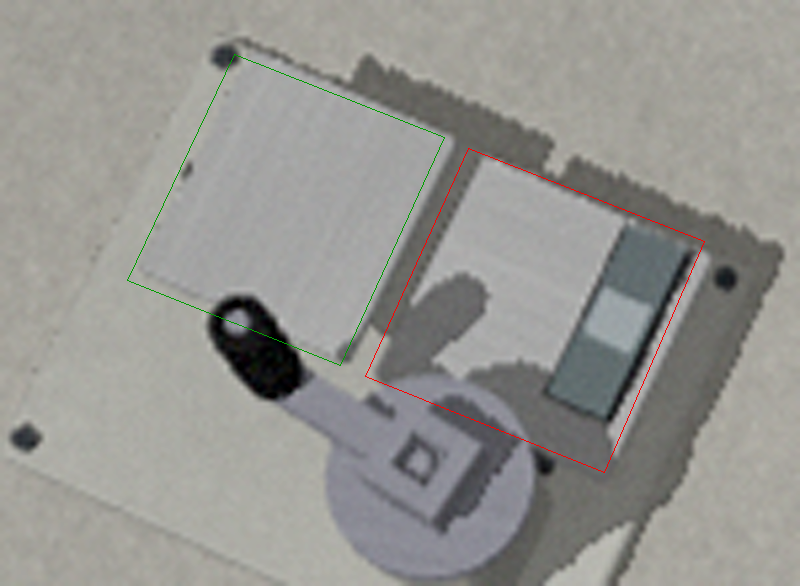

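View pics/ov_scene19.png

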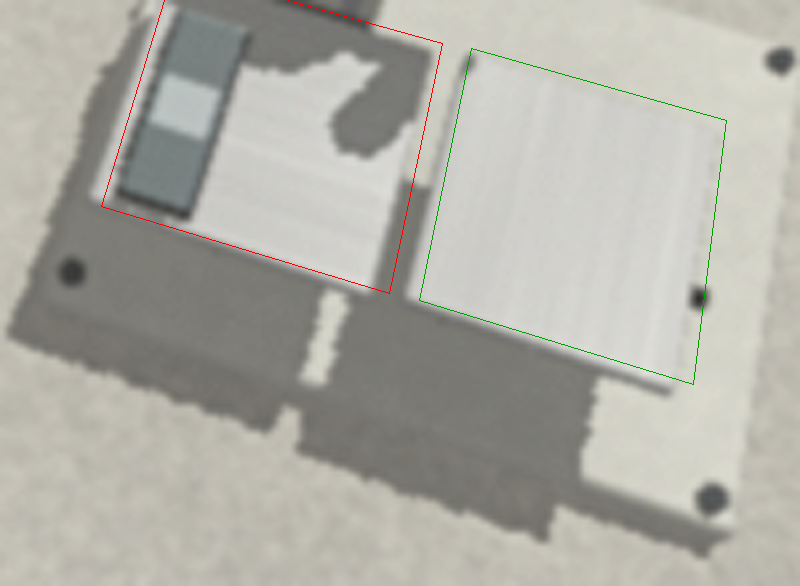

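View pics/c19.png

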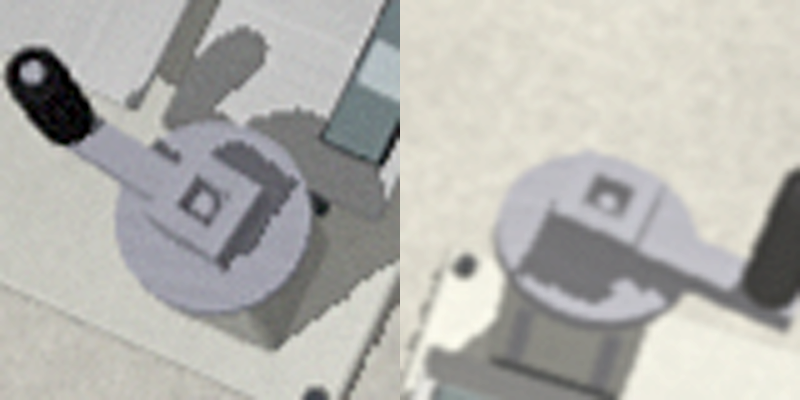

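In the clear view the platform's far edge and its shadow's edge lie short of the shelf's, so the platform is lower by a few mm. I quantify that from edges and shadows.

```bash
cat > shad.py <<'E'
from fit import *
def edge_line(img,d,A,B,R=3,n=40,sign=None,lo=.05,hi=.95):
    """snap around the world segment A-B; returns world-plane points at z of A"""
    G=gaussian_filter(img.astype(float).mean(2),.7)
    a,b=proj(d,A),proj(d,B);nn=np.array([-(b-a)[1],(b-a)[0]]);nn/=np.linalg.norm(nn)
    if nn@ (proj(d,np.array(A)+[.01,0,0])-a)<0: nn=-nn   # toward +x
    s=np.arange(-R,R+.01,.1);out=[]
    for t in np.linspace(lo,hi,n):
        m=a+t*(b-a);p=m+s[:,None]*nn
        g=np.gradient(gaussian_filter(map_coordinates(G,[p[:,1],p[:,0]],order=1),3))*10
        g=g*sign if sign else np.abs(g)
        i=g[5:-5].argmax()+5
        if g[i]>4: out.append(m+s[i]*nn)
    return np.array(out)
def xy_line(pts,d,z,yaw,c,lab):
    W=np.array([atz(d,p,z)[:2] for p in pts])-c
    a=np.radians(yaw);u=np.array([np.cos(a),np.sin(a)]);v=np.array([-u[1],u[0]])
    X=W@u;L=W@v
    m=np.median(X);k=np.abs(X-m)<.004
    print(lab,'n',k.sum(),'x\' med %.4f mad %.4f slope deg %.2f  lat %.3f..%.3f'%(np.median(X[k]),np.median(np.abs(X[k]-np.median(X[k]))),np.degrees(np.polyfit(L[k],X[k],1)[0]),L.min(),L.max()))
    return np.median(X[k])
E
python3 - <<'E'
from shad import *
yaw=-21.5;c=np.array([.5600,.1365])
a=np.radians(yaw);u=np.array([np.cos(a),np.sin(a)]);v=np.array([-u[1],u[0]])
W=lambda x,l,z:[*(c+x*u+l*v),z]
for cam in('top','scene'):
    d=eyes.get_image(cam)
    im=d['img']
    print(cam)
    for p,z in ((.140,0),): pass
    # where do the eyeballed shadow corners lie
    ps={'top':[(360,55),(550,140),(570,160),(780,245)],'scene':[(550,540),(300,452),(275,428),(10,335)]}[cam]
    x0,y0={'top':(120,80),'scene':(300,260)}[cam]
    for p in ps:
        w=atz(d,(p[0]/5.333+x0-.5,p[1]/5.333+y0-.5),0)[:2]-c; print(' shadow corner x\' %.4f lat %.4f'%(w@u,w@v))
E
```

```text
top
 shadow corner x' 0.1737 lat 0.1305
 shadow corner x' 0.1713 lat 0.0416
 shadow corner x' 0.1666 lat 0.0303
 shadow corner x' 0.1675 lat -0.0653
scene
 shadow corner x' 0.1726 lat 0.1299
 shadow corner x' 0.1716 lat 0.0416
 shadow corner x' 0.1661 lat 0.0313
 shadow corner x' 0.1649 lat -0.0681
```

```bash
cat > lev.py <<'E'
from shad import *
def run(tag,hp,imgs=None):
    yaw=-21.5;c=np.array([.5600,.1365]);a=np.radians(yaw);u=np.array([np.cos(a),np.sin(a)]);v=np.array([-u[1],u[0]])
    W=lambda x,l,z:np.array([*(c+x*u+l*v),z])
    D={k:eyes.get_image(k) for k in('top','scene')}
    for nm,l0,l1,z in(('plat',-.04,.04,hp),('shelf',.065,.145,.072)):
        eq=[];b=[]
        for k in D:
            im=imgs[k] if imgs else D[k]['img']
            e=edge_line(im,D[k],W(.135,l0,z),W(.135,l1,z),R=3,sign=-1)
            x1=xy_line(e,D[k],z,yaw,c,f'{tag} {nm} {k}')
            cam=D[k]['cam_to_world'][:3,3]
            m=W(.135,(l0+l1)/2,z);s=((m-cam)[:2]@u)/(m-cam)[2]  # dx'/dz
            eq.append([1,-s]);b.append(x1-s*z)
        X=np.linalg.solve(eq,b);print('   -> x\' %.4f z %.4f'%tuple(X))
if __name__=='__main__':
    run('init',.040,{k:cv2.imread(f'pics/{k}2.png')[:,:,::-1] for k in('top','scene')})
    run('now',.068)
E
python3 lev.py
```

```text
init plat top n 31 x' med 0.1341 mad 0.0002 slope deg 0.77  lat -0.032..0.036
init plat scene n 32 x' med 0.1348 mad 0.0002 slope deg 0.53  lat -0.030..0.036
   -> x' 0.1344 z 0.0391
init shelf top n 40 x' med 0.1356 mad 0.0002 slope deg 0.18  lat 0.069..0.141
init shelf scene n 40 x' med 0.1367 mad 0.0004 slope deg 0.70  lat 0.069..0.141
   -> x' 0.1361 z 0.0706
now plat top n 39 x' med 0.1337 mad 0.0004 slope deg 0.36  lat -0.036..0.036
now plat scene n 34 x' med 0.1360 mad 0.0003 slope deg -0.08  lat -0.025..0.036
   -> x' 0.1346 z 0.0650
now shelf top n 40 x' med 0.1356 mad 0.0002 slope deg 0.28  lat 0.069..0.141
now shelf scene n 40 x' med 0.1367 mad 0.0004 slope deg 0.72  lat 0.069..0.141
   -> x' 0.1361 z 0.0706
```

Triangulated far edges give the platform at about 65 mm and the shelf at about 71 mm, so it needs roughly 5 mm more. I go back to the grip.

play_rows --moves '[{"x": 1,"y": 4,"z": 0,"turn": 0,"jaw": 5},{"x": 1,"y": 4,"z": 0,"turn": 0,"jaw": 5},{"x": 1,"y": 4,"z": 0,"turn": 0,"jaw": 5},{"x": 1,"y": 4,"z": 0,"turn": 0,"jaw": 5},{"x": 1,"y": 4,"z": 0,"turn": 0,"jaw": 5},{"x": 1,"y": 4,"z": 0,"turn": 0,"jaw": 5},{"x": 1,"y": 4,"z": 0,"turn": 0,"jaw": 5},{"x": 1,"y": 4,"z": 0,"turn": 0,"jaw": 5}]'

```text
t: 16.37
tool_pos: [0.5838, 0.1765, 0.2335]
tool_rot: [-0.367, -2.027, 2.027]
contact_force: [0.7, 0.9, -0.3]
opening: 0.0501
```

play_rows --moves '[{"x": 1,"y": 1.8,"z": 0,"turn": 0,"jaw": 5},{"x": 0,"y": 0,"z": 0,"turn": 0,"jaw": 5},{"x": 0,"y": 0,"z": 0,"turn": 0,"jaw": 5}]'

```text
t: 16.62
tool_pos: [0.5936, 0.1932, 0.2329]
tool_rot: [-0.364, -2.027, 2.028]
contact_force: [-0.2, -0.5, 0.7]
opening: 0.0499
```

```bash
python3 chk.py 20
```

```text
16.7167 [0.5935 0.1915 0.2331] [-0.5116  0.3677 -1.075 ] [0.0398 0.0049 0.0364] 0.049767079339000125 yaw -20.546106688544796
t origin 158 126 scale 5.0
s origin 326 185 scale 5.0
```

View pics/s20.png

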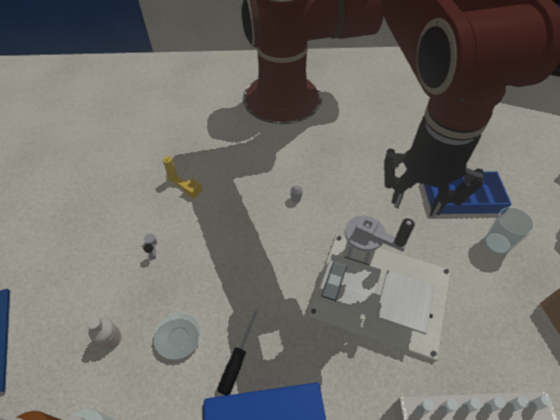

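The open fingers, at about (397,200) and (437,210), straddle the grip at scene (406,230). I go down, close and turn 4 more rows (40°), stopping in between.

play_rows --moves '[{"x": 0,"y": 0.1,"z": -2,"turn": 0,"jaw": 5},{"x": 0,"y": 0,"z": -2,"turn": 0,"jaw": 5},{"x": 0,"y": 0,"z": -2,"turn": 0,"jaw": 5},{"x": 0,"y": 0,"z": -1.9,"turn": 0,"jaw": 5},{"x": 0,"y": 0,"z": 0,"turn": 0,"jaw": 3},{"x": 0,"y": 0,"z": 0,"turn": 0,"jaw": 1.5},{"x": 0,"y": 0,"z": 0,"turn": 0,"jaw": 1.5},{"x": 0,"y": 0,"z": 0,"turn": 0,"jaw": 1.5}]' --squeeze 25

```text
t: 17.38
tool_pos: [0.5938, 0.1927, 0.1551]
tool_rot: [-0.368, -2.026, 2.026]
contact_force: [-1.7, -1.1, -3.5]
opening: 0.0214
```

play_rows --moves '[{"x": 0.92,"y": -0.66,"z": 0,"turn": 0,"jaw": 1.5},{"x": 0.8,"y": -0.81,"z": 0,"turn": 0,"jaw": 1.5},{"x": 0.64,"y": -0.93,"z": 0,"turn": 0,"jaw": 1.5},{"x": 0.47,"y": -1.03,"z": 0,"turn": 0,"jaw": 1.5},{"x": 0,"y": 0,"z": 0,"turn": 0,"jaw": 1.5}]'

```text
t: 17.8
tool_pos: [0.6227, 0.1565, 0.1542]
tool_rot: [-0.367, -2.023, 2.026]
contact_force: [-4.7, -1.2, -0.0]
opening: 0.0214
```

```bash
python3 ov.py 21 .070 .071; python3 chk.py 21
```

```text
18.0 [0.6221 0.1582 0.1543] [-4.4753 -1.0389 -1.5329] [-0.278   0.7788  0.0206] 0.02138083452754958 yaw -20.539167059528765
t origin 158 126 scale 5.0
s origin 326 185 scale 5.0
```

View pics/ov_scene21.png

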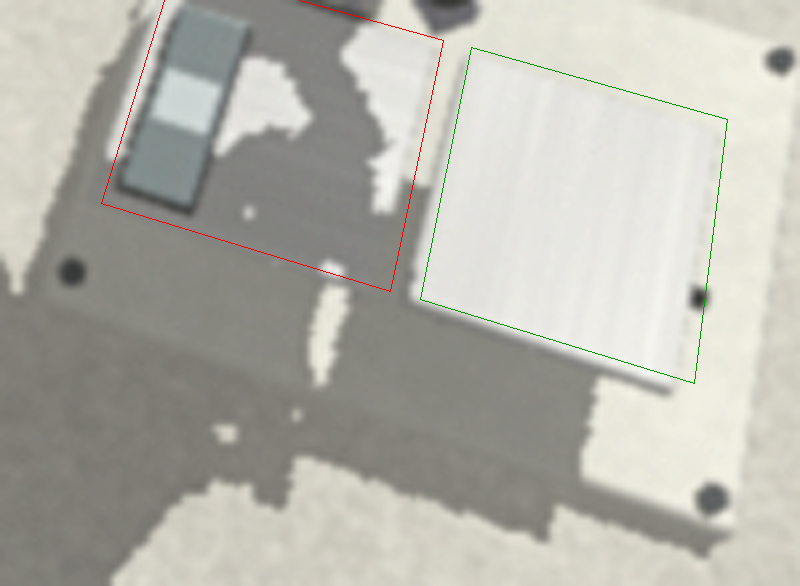

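The lift is now at about 320°. I release, step aside and measure again.

play_rows --moves '[{"x": 0,"y": 0,"z": 0,"turn": 0,"jaw": 3.5},{"x": 0,"y": 0,"z": 0,"turn": 0,"jaw": 5},{"x": 0,"y": 0,"z": 0,"turn": 0,"jaw": 5},{"x": 0,"y": 0,"z": 2,"turn": 0,"jaw": 5},{"x": 0,"y": 0,"z": 3,"turn": 0,"jaw": 5},{"x": 0,"y": 0,"z": 3,"turn": 0,"jaw": 5},{"x": -1,"y": -3,"z": 0,"turn": 0,"jaw": 5},{"x": -1,"y": -3,"z": 0,"turn": 0,"jaw": 5}]'

```text
t: 18.67
tool_pos: [0.6043, 0.0997, 0.239]
tool_rot: [-0.374, -2.034, 2.03]
contact_force: [0.7, -0.6, -1.1]
opening: 0.0501
```

play_rows --moves '[{"x": -1,"y": -4,"z": 0,"turn": 0,"jaw": 5},{"x": -1,"y": -4,"z": 0,"turn": 0,"jaw": 5},{"x": -1,"y": -4,"z": 0,"turn": 0,"jaw": 5},{"x": -1,"y": -4,"z": 0,"turn": 0,"jaw": 5},{"x": -1,"y": -4,"z": 0,"turn": 0,"jaw": 5},{"x": -1,"y": -4,"z": 0,"turn": 0,"jaw": 5},{"x": 0,"y": 0,"z": 0,"turn": 0,"jaw": 5},{"x": 0,"y": 0,"z": 0,"turn": 0,"jaw": 5}]'

```text
t: 19.33
tool_pos: [0.5422, -0.143, 0.2353]
tool_rot: [-0.373, -2.025, 2.026]
contact_force: [0.4, 1.2, -0.8]
opening: 0.05
```

```bash
sed -i 's/yaw=-21.5;c=/yaw=-21.0;c=/; s/run(.now.,.068)/run("now",.071)/' lev.py; python3 ov.py 22 .071 .071; python3 chk.py 22; python3 lev.py
```

```text
19.5333 [ 0.5426 -0.1398  0.2346] [0.3577 0.1227 0.5288] [0.0379 0.0142 0.0021] 0.04974912654267114 yaw -20.399042825012884
t origin 158 126 scale 5.0
s origin 326 185 scale 5.0
init plat top n 30 x' med 0.1341 mad 0.0004 slope deg 1.34  lat -0.028..0.036
init plat scene n 33 x' med 0.1348 mad 0.0004 slope deg 1.17  lat -0.032..0.036
   -> x' 0.1344 z 0.0391
init shelf top n 40 x' med 0.1365 mad 0.0002 slope deg 0.72  lat 0.069..0.141
init shelf scene n 40 x' med 0.1377 mad 0.0004 slope deg 1.16  lat 0.069..0.141
   -> x' 0.1370 z 0.0705
now plat top n 40 x' med 0.1337 mad 0.0004 slope deg 0.97  lat -0.036..0.036
now plat scene n 35 x' med 0.1356 mad 0.0004 slope deg 0.34  lat -0.030..0.036
   -> x' 0.1344 z 0.0685
now shelf top n 40 x' med 0.1365 mad 0.0002 slope deg 0.75  lat 0.069..0.141
now shelf scene n 40 x' med 0.1377 mad 0.0004 slope deg 1.10  lat 0.069..0.141
   -> x' 0.1370 z 0.0705
```

View pics/ov_top22.png

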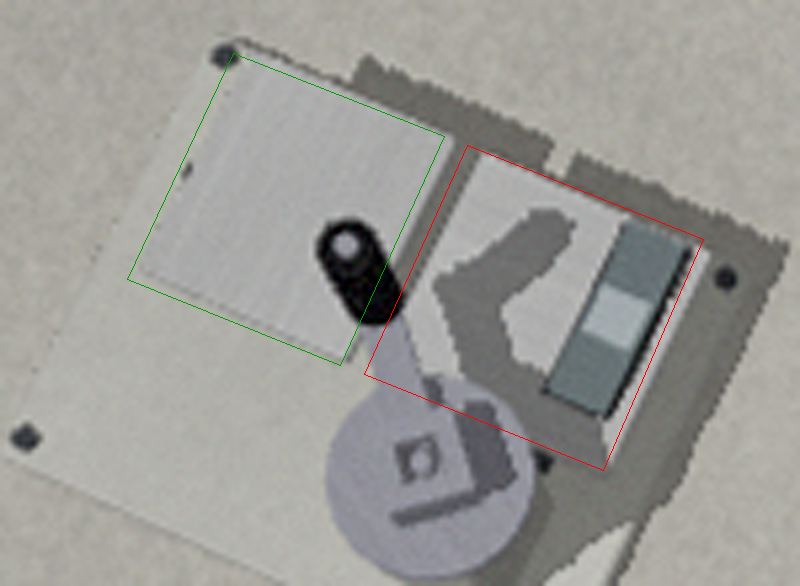

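View pics/ov_scene22.png

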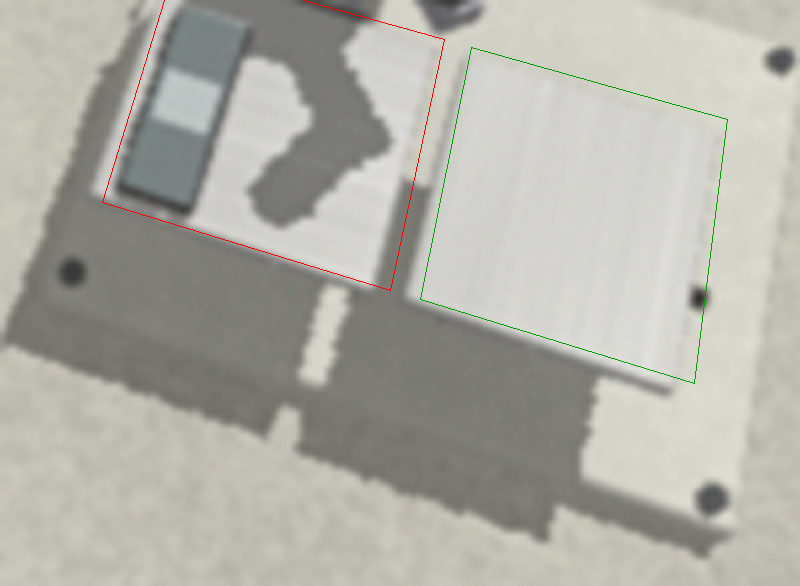

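```bash
cat > shad2.py <<'E'
from shad import *
import sys
yaw=-22.;c=np.array([.5600,.1365]);a=np.radians(yaw);u=np.array([np.cos(a),np.sin(a)]);v=np.array([-u[1],u[0]])
W=lambda x,l,z:np.array([*(c+x*u+l*v),z])
D={k:eyes.get_image(k) for k in('top','scene')}
for n in sys.argv[1:]:
    for k in D:
        im=cv2.imread(f'pics/{k}{n}.png')
        e=edge_line(im,D[k],W(.1665,-.06,0),W(.1665,.025,0),R=4,sign=1);p=xy_line(e,D[k],0,yaw,c,f'{n} {k} plat shadow')
        e=edge_line(im,D[k],W(.1705,.048,0),W(.1705,.125,0),R=4,sign=1);s=xy_line(e,D[k],0,yaw,c,f'{n} {k} shelf shadow')
        print('   diff %.4f'%(s-p))
        # right gap: plate edges, far
        q=[]
        for nm,l0,l1 in(('plat',-.04,.045),('shelf',.065,.145)):
            e=edge_line(im,D[k],W(.135,l0,.07),W(.135,l1,.07),R=3,sign=-1);q.append(xy_line(e,D[k],.07,yaw,c,f'{n} {k} {nm} edge'))
        print('   diff %.4f'%(q[1]-q[0]))
E
python3 shad2.py 19 22
```

```text
19 top plat shadow n 40 x' med 0.1681 mad 0.0005 slope deg 0.51  lat -0.056..0.021
19 top shelf shadow n 40 x' med 0.1726 mad 0.0005 slope deg -0.02  lat 0.052..0.121
   diff 0.0045
19 top plat edge n 40 x' med 0.1331 mad 0.0004 slope deg -0.12  lat -0.036..0.041
19 top shelf edge n 40 x' med 0.1352 mad 0.0002 slope deg -0.25  lat 0.069..0.141
   diff 0.0022
19 scene plat shadow n 40 x' med 0.1683 mad 0.0004 slope deg 0.37  lat -0.056..0.021
19 scene shelf shadow n 40 x' med 0.1725 mad 0.0005 slope deg 0.69  lat 0.052..0.121
   diff 0.0042
19 scene plat edge n 34 x' med 0.1368 mad 0.0002 slope deg -0.58  lat -0.036..0.041
19 scene shelf edge n 40 x' med 0.1348 mad 0.0002 slope deg 0.12  lat 0.069..0.141
   diff -0.0020
22 top plat shadow n 40 x' med 0.1702 mad 0.0005 slope deg 0.75  lat -0.056..0.021
22 top shelf shadow n 40 x' med 0.1726 mad 0.0002 slope deg -0.06  lat 0.052..0.121
   diff 0.0024
22 top plat edge n 40 x' med 0.1340 mad 0.0003 slope deg -0.09  lat -0.036..0.041
22 top shelf edge n 40 x' med 0.1352 mad 0.0002 slope deg -0.28  lat 0.069..0.141
   diff 0.0012
22 scene plat shadow n 40 x' med 0.1703 mad 0.0004 slope deg 0.65  lat -0.056..0.021
22 scene shelf shadow n 40 x' med 0.1725 mad 0.0004 slope deg 0.69  lat 0.052..0.121
   diff 0.0022
22 scene plat edge n 34 x' med 0.1349 mad 0.0003 slope deg -0.62  lat -0.028..0.041
22 scene shelf edge n 40 x' med 0.1348 mad 0.0002 slope deg 0.14  lat 0.069..0.141
   diff -0.0001
```

Triangulation, edge alignment and shadows agree that 2–3 mm are still missing. I re-grip and turn 20° more.

play_rows --moves '[{"x": 1,"y": 4,"z": 0,"turn": 0,"jaw": 5},{"x": 1,"y": 4,"z": 0,"turn": 0,"jaw": 5},{"x": 1,"y": 4,"z": 0,"turn": 0,"jaw": 5},{"x": 1,"y": 4,"z": 0,"turn": 0,"jaw": 5},{"x": 1,"y": 4,"z": 0,"turn": 0,"jaw": 5},{"x": 1,"y": 4,"z": 0,"turn": 0,"jaw": 5},{"x": 1,"y": 3,"z": 0,"turn": 0,"jaw": 5},{"x": 1,"y": 2.9,"z": 0,"turn": 0,"jaw": 5}]'

```text
t: 20.5
tool_pos: [0.622, 0.1607, 0.2343]
tool_rot: [-0.365, -2.028, 2.027]
contact_force: [0.2, -0.4, 0.4]
opening: 0.0498
```

play_rows --moves '[{"x": 0,"y": 0,"z": 0,"turn": 0,"jaw": 5},{"x": 0,"y": 0,"z": 0,"turn": 0,"jaw": 5},{"x": 0,"y": 0,"z": 0,"turn": 0,"jaw": 5}]'

```text
t: 20.75
tool_pos: [0.6217, 0.1579, 0.234]
tool_rot: [-0.366, -2.026, 2.027]
contact_force: [-0.3, -0.8, 0.4]
opening: 0.0498
```

```bash
python3 chk.py 23 60
```

```text
20.85 [0.6218 0.157  0.2343] [-0.0598 -0.3327 -0.0661] [-0.0153  0.0279  0.0039] 0.0501507455806528 yaw -20.58165538110123
t origin 138 106 scale 3.3333333333333335
s origin 306 165 scale 3.3333333333333335
```

View pics/c23.png

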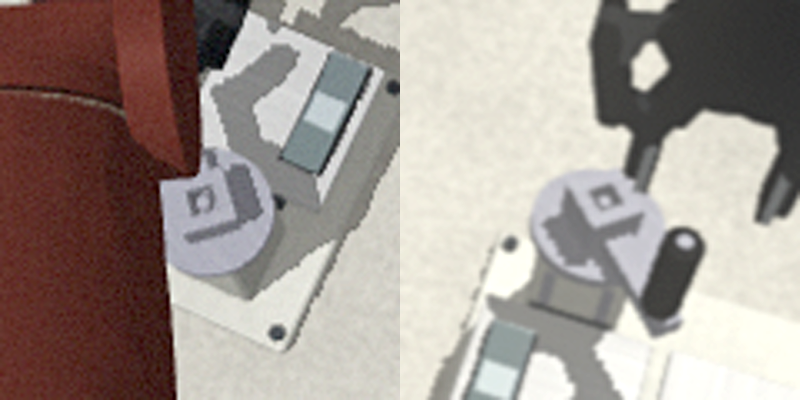

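The crank is seated, and the grip at scene-local (686,240) is between the finger tracks. I go down, close and turn 20°.

play_rows --moves '[{"x": 0,"y": 0.1,"z": -2,"turn": 0,"jaw": 5},{"x": 0,"y": 0,"z": -2,"turn": 0,"jaw": 5},{"x": 0,"y": 0,"z": -2,"turn": 0,"jaw": 5},{"x": 0,"y": 0,"z": -1.9,"turn": 0,"jaw": 5},{"x": 0,"y": 0,"z": 0,"turn": 0,"jaw": 3},{"x": 0,"y": 0,"z": 0,"turn": 0,"jaw": 1.5},{"x": 0,"y": 0,"z": 0,"turn": 0,"jaw": 1.5},{"x": 0,"y": 0,"z": 0,"turn": 0,"jaw": 1.5}]' --squeeze 25

```text
t: 21.52
tool_pos: [0.6217, 0.1584, 0.1559]
tool_rot: [-0.367, -2.025, 2.026]
contact_force: [-2.1, 0.0, -2.5]
opening: 0.0212
```

play_rows --moves '[{"x": 0.14,"y": -0.55,"z": 0,"turn": 0,"jaw": 1.5},{"x": 0.14,"y": -0.55,"z": 0,"turn": 0,"jaw": 1.5},{"x": 0.05,"y": -0.56,"z": 0,"turn": 0,"jaw": 1.5},{"x": 0.04,"y": -0.57,"z": 0,"turn": 0,"jaw": 1.5},{"x": 0,"y": 0,"z": 0,"turn": 0,"jaw": 1.5},{"x": 0,"y": 0,"z": 0,"turn": 0,"jaw": 1.5}]'

```text
t: 22.02
tool_pos: [0.6255, 0.1362, 0.1554]
tool_rot: [-0.367, -2.026, 2.026]
contact_force: [-4.4, 0.9, -1.8]
opening: 0.0215
```

play_rows --moves '[{"x": 0,"y": 0,"z": 0,"turn": 0,"jaw": 3.5},{"x": 0,"y": 0,"z": 0,"turn": 0,"jaw": 5},{"x": 0,"y": 0,"z": 0,"turn": 0,"jaw": 5},{"x": 0,"y": 0,"z": 2,"turn": 0,"jaw": 5},{"x": 0,"y": 0,"z": 3,"turn": 0,"jaw": 5},{"x": 0,"y": 0,"z": 3,"turn": 0,"jaw": 5},{"x": -1,"y": -3,"z": 0,"turn": 0,"jaw": 5},{"x": -1,"y": -3,"z": 0,"turn": 0,"jaw": 5}]'

```text
t: 22.68
tool_pos: [0.6079, 0.0769, 0.2399]
tool_rot: [-0.373, -2.033, 2.031]
contact_force: [-0.2, -0.8, -0.7]
opening: 0.0502
```

play_rows --moves '[{"x": -1,"y": -4,"z": 0,"turn": 0,"jaw": 5},{"x": -1,"y": -4,"z": 0,"turn": 0,"jaw": 5},{"x": -1,"y": -4,"z": 0,"turn": 0,"jaw": 5},{"x": -1,"y": -4,"z": 0,"turn": 0,"jaw": 5},{"x": -1,"y": -4,"z": 0,"turn": 0,"jaw": 5},{"x": -1,"y": -4,"z": 0,"turn": 0,"jaw": 5},{"x": 0,"y": 0,"z": 0,"turn": 0,"jaw": 5},{"x": 0,"y": 0,"z": 0,"turn": 0,"jaw": 5}]'

```text
t: 23.35
tool_pos: [0.5457, -0.1656, 0.2362]
tool_rot: [-0.373, -2.024, 2.026]
contact_force: [-0.4, 0.1, 0.1]
opening: 0.05
```

```bash
sed -i 's/yaw=-21.0;c=/yaw=-22.0;c=/' lev.py; python3 ov.py 24 .071 .071; python3 chk.py 24 60; python3 lev.py; python3 shad2.py 24
```

```text
23.55 [ 0.5462 -0.1622  0.2356] [ 0.6324  0.2405 -0.4561] [0.0243 0.0495 0.0049] 0.049991807640332696 yaw -20.408743534196347
t origin 138 106 scale 3.3333333333333335
s origin 306 165 scale 3.3333333333333335
init plat top n 30 x' med 0.1339 mad 0.0002 slope deg 0.40  lat -0.030..0.036
init plat scene n 32 x' med 0.1348 mad 0.0002 slope deg 0.03  lat -0.030..0.036
   -> x' 0.1342 z 0.0387
init shelf top n 40 x' med 0.1348 mad 0.0002 slope deg -0.28  lat 0.069..0.141
init shelf scene n 40 x' med 0.1358 mad 0.0002 slope deg 0.05  lat 0.069..0.141
   -> x' 0.1352 z 0.0707
now plat top n 40 x' med 0.1344 mad 0.0004 slope deg -0.17  lat -0.036..0.036
now plat scene n 32 x' med 0.1348 mad 0.0004 slope deg -1.28  lat -0.036..0.036
   -> x' 0.1345 z 0.0704
now shelf top n 40 x' med 0.1348 mad 0.0002 slope deg -0.26  lat 0.069..0.141
now shelf scene n 40 x' med 0.1358 mad 0.0002 slope deg 0.08  lat 0.069..0.141
   -> x' 0.1352 z 0.0707
24 top plat shadow n 40 x' med 0.1714 mad 0.0005 slope deg 0.51  lat -0.056..0.021
24 top shelf shadow n 40 x' med 0.1726 mad 0.0003 slope deg -0.03  lat 0.052..0.121
   diff 0.0012
24 top plat edge n 40 x' med 0.1348 mad 0.0004 slope deg -0.11  lat -0.036..0.041
24 top shelf edge n 40 x' med 0.1352 mad 0.0002 slope deg -0.20  lat 0.069..0.141
   diff 0.0004
24 scene plat shadow n 40 x' med 0.1714 mad 0.0003 slope deg 0.57  lat -0.056..0.021
24 scene shelf shadow n 40 x' med 0.1725 mad 0.0004 slope deg 0.69  lat 0.052..0.121
   diff 0.0012
24 scene plat edge n 31 x' med 0.1342 mad 0.0004 slope deg -1.22  lat -0.036..0.041
24 scene shelf edge n 40 x' med 0.1348 mad 0.0002 slope deg 0.13  lat 0.069..0.141
   diff 0.0006
```

View pics/ov_top24.png

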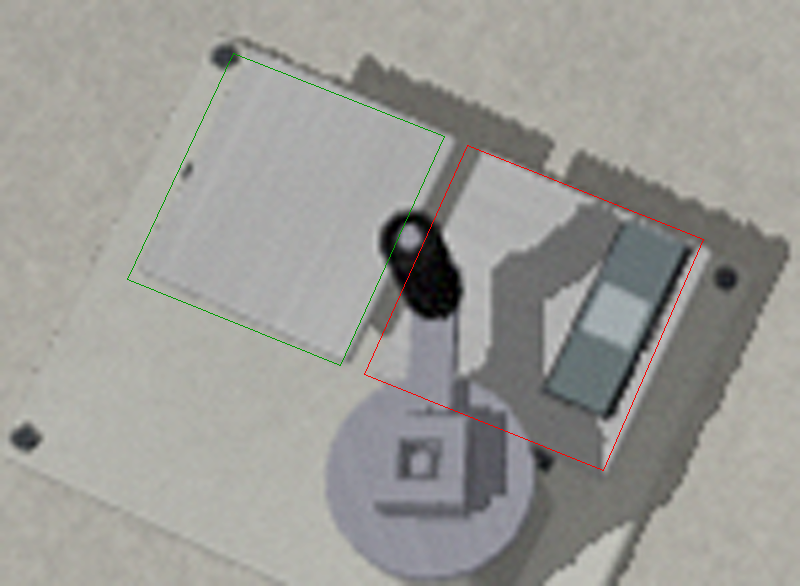

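View pics/ov_scene24.png

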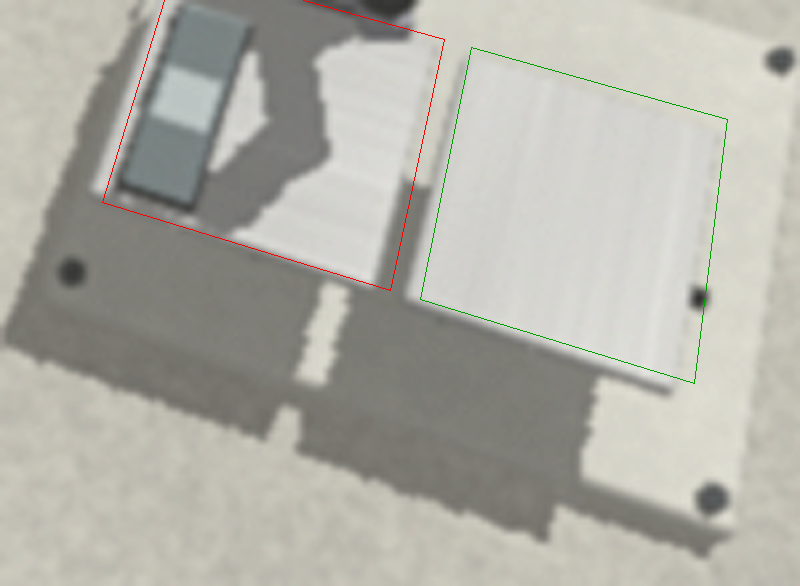

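```bash
cat > fin.py <<'E'
from shad import *
import sys
yaw=-22.;c=np.array([.5600,.1365]);a=np.radians(yaw);u=np.array([np.cos(a),np.sin(a)]);v=np.array([-u[1],u[0]])
W=lambda x,l,z:np.array([*(c+x*u+l*v),z])
D={k:eyes.get_image(k) for k in('top','scene')}
def lines(im,d,x,z,segs,sign,R,at):
    # common-slope robust fit
    A=[];b=[]
    for i,(l0,l1) in enumerate(segs):
        e=edge_line(im,d,W(x[i],l0,z),W(x[i],l1,z),R=R,sign=sign,n=50,lo=0,hi=1)
        w=np.array([atz(d,p,z)[:2] for p in e])-c
        A+= [[q@v-at,i==0,i==1] for q in w];b+=list(w@u)
    A=np.array(A,float);b=np.array(b)
    s=least_squares(lambda q:(A@q-b)*1e3,[0,x[0],x[1]],loss='cauchy',f_scale=.4).x
    sep=[np.polyval(np.polyfit(A[A[:,1+i]==1,0],b[A[:,1+i]==1],1),0) for i in(0,1)]
    return np.degrees(s[0]),s[1],s[2],sep
for n,pl in(('19',(-.03,.044)),('22',(-.0,.044)),('24',(.005,.044)))+((('26',(float(sys.argv[1]),float(sys.argv[2]))),) if len(sys.argv)>2 else ()):
    for k in D:
        im=cv2.imread(f'pics/{k}{n}.png')
        s,p,q,sep=lines(im,D[k],(.1700,.1722),0,((-.058,.026),(.046,.125)),1,4,.036)
        s2,p2,q2,sep2=lines(im,D[k],(.1345,.1350),.07,(pl,(.066,.145)),-1,2.5,.055)
        print(n,k,'shadow diff %.2f mm (slope %.2f) sep %.2f | edge diff %.2f (slope %.2f) sep %.2f'%((q-p)*1e3,s,(sep[1]-sep[0])*1e3,(q2-p2)*1e3,s2,(sep2[1]-sep2[0])*1e3))
E
python3 fin.py
```

```text
19 top shadow diff 3.68 mm (slope 0.51) sep 3.73 | edge diff 2.27 (slope -0.03) sep 2.26
19 scene shadow diff 3.35 mm (slope 0.50) sep 3.32 | edge diff -1.98 (slope 0.09) sep -1.72
22 top shadow diff 1.64 mm (slope 0.50) sep 1.61 | edge diff 0.93 (slope 0.17) sep 0.70
22 scene shadow diff 1.38 mm (slope 0.47) sep 1.44 | edge diff -0.32 (slope 0.22) sep -0.25
24 top shadow diff 0.53 mm (slope 0.45) sep 0.69 | edge diff 0.39 (slope 0.20) sep 0.25
24 scene shadow diff 0.18 mm (slope 0.58) sep 0.37 | edge diff 0.52 (slope 0.21) sep 0.66
```

Edges and shadows now put the height difference between −0.3 and +0.8 mm, and a small in-plane offset reconciles them near 0. I check the crank's seat before handing in.

View pics/c24.png

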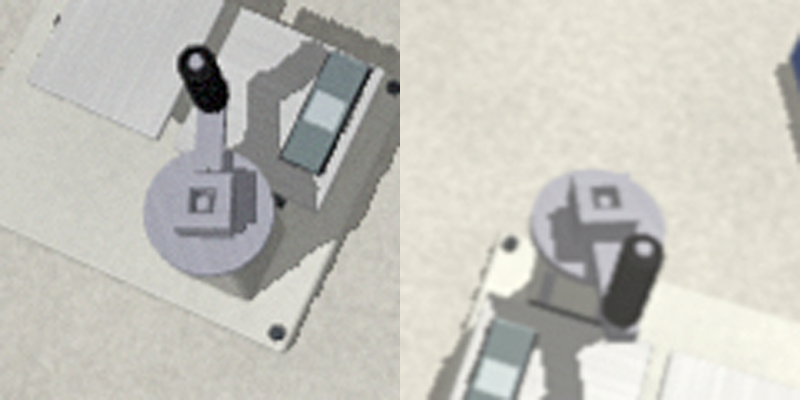

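View pics/s24.png

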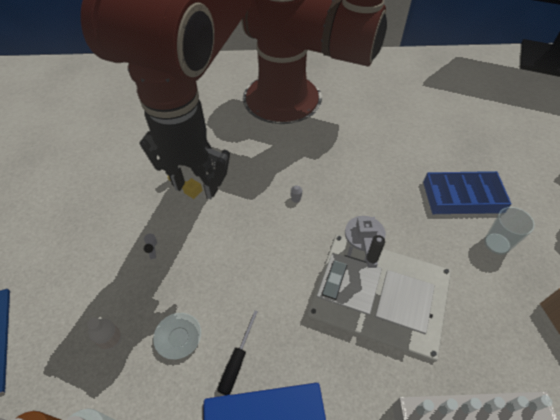

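```bash
python3 - <<'E'
from h import *
S=eyes.get_image('scene');T=eyes.get_image('top')
print(tri(S,(205/3.3333+306-.35,198/3.3333+165-.35),T,(202/3.3333+138-.35,201/3.3333+106-.35)))
print(tri(S,(243/3.3333+306-.35,248/3.3333+165-.35),T,(197/3.3333+138-.35,60/3.3333+106-.35)))
E
```

```text
(array([0.55979981, 0.13696228, 0.14394837]), np.float64(1.3973709191184553e-05))
(array([0.62561737, 0.13607622, 0.19594971]), np.float64(0.0005063220782156635))
```

The hub top triangulates to 144 mm (146 expected) and the grip top to 196 mm (194 expected), so the crank is fully seated.

```bash
python3 -c "
from station import finish_job
print(finish_job())"
```

```text
the job is handed in; nothing more can be done
None
```

I fitted the steel crank on the slide lift's square shaft and wound it clockwise about 340°, in three goes with checks between. I then let go, moved the arm clear and handed the job in at about 24 s of the 54 s allowed. The hand-in gives no verdict, so the results below are my own measurements.

- **Crank seat:** the hub's top triangulates to 144 mm and the grip's top to 196 mm. Fully seated they should be at 146 and 194 mm, so both agree within the calibration error. The shaft tip shows inside the socket, and nothing of the robot touches the crank or lift.
- **Level, plate edges:** far-edge triangulation gives the platform 70.4 mm and the shelf 70.7 mm. Both are likely about 1 mm low, because the platform's known 40 mm start read 38.7 mm. Combining the edge alignment in the two views puts the platform about 0.3 mm too high.
- **Level, shadows:** the shadow lines leave the platform up to 0.8 mm too low. The methods disagree by about 1 mm, so I take it as level to within roughly that.
- **Weak reading:** in the last scene view the crank's shadow disturbed the platform's edge, which made the triangulated figure less reliable. I repeated the edge alignment on the unshadowed part, and the 0.3 mm figure comes from that.
- **Refused calls:** the first three move calls were refused because of missing row keys; nothing moved.

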